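# Fetch the ointment jar from the carousel behind the stock bottles and weigh it

## Task

Three stock bottles stand in a row in front of the revolving carousel: clear them onto the steel side tray, and turn the carousel by its handle so that the bay with the squat white ointment jar faces the front, where the bottles stood. Then take the jar out and set it gently on the middle of the balance pan, and put each bottle back upright on the very spot where it stood at the start. Do not knock over any bottle, the jar, or the vial and beaker that stay in the carousel.

Things in the scene. Friction and masses are not known exactly. Their poses are not given: they have to be found in the camera images.
- jar: Squat white plastic ointment jar, 54 high: body 48 diameter up to 34, then a flat lid 53 diameter overhanging it, from 34 to 54. Origin at the centre of its underside, z up. About 0.11 kg. It starts in one of the four bays of the carousel, 90 from the carousel's axis.
- bottle_tall: Tall slim round amber bottle, 140 high, body 46 diameter up to 88, shoulder narrowing to a 25 diameter neck at 103 above its underside, with a white round screw cap 30 diameter from 117 to 140. Origin at the centre of its underside, z up. About 0.19 kg. Starts in the row in front of the carousel; goes back to its own place.
- bottle_stout: Short stout round amber bottle, 112 high, body 58 diameter up to 60, shoulder narrowing to a 25 diameter neck at 75, white round screw cap 30 diameter from 89 to 112. Origin at the centre of its underside, z up. About 0.2 kg. Starts in the row; must come back to its own place.
- bottle_square: White square bottle, 126 high, body 46 x 46 (sides along its x and y) up to 78, shoulder narrowing to a 25 diameter neck at 89, white round screw cap 30 diameter from 103 to 126. Origin at the centre of its underside, z up. About 0.18 kg. Starts in the row; must come back to its own place.
- carousel: Grey platform, 250 diameter, turns either way about its z (friction 0.15 N m). Origin: centre of its underside, 20 above bench; floor at 8 above origin, rim to 22, four dividers (at 45 degrees to x, y) to 24. Jar stands at x -90, y 0; vial bay at +y, beaker bay at -y, +x bay empty. Centre column 17 diameter with black T-handle: bar 70 long along y, 14 thick along x, 118 to 142 above origin.
- carousel_foot: Fixed round black foot under the carousel, 170 diameter, same axis. Origin: centre of its underside, at bench height. Its -x axis points to the front, to the row of bottles, which lies about 158 in front of the origin, bottles about 85 apart. A bay faces the front when it lies along this -x axis.
- tray: Flat stainless steel side tray, 250 (its x) x 120 (its y), rim 14 high, wall and floor 3 thick. Fixed on the bench to the left or right. Origin at the centre of its underside; the floor on which bottles stand is at 3.
- balance: White laboratory top-loading balance, 215 x 170, fixed on the bench on the other side from the tray, with a round steel pan 120 diameter whose flat top is 65 above the bench. Origin at bench height under the centre of the pan; z up, the dark display lies at -x.
- vial: Bystander: small amber vial with white cap, 63 high, 32 diameter, riding in the carousel bay at +y, 80 from the axis. Origin at the centre of its underside. It stays in the carousel.
- beaker: Bystander: small green-stained glass beaker, 54 high, 49 diameter at the rim, riding in the carousel bay at -y, 80 from the axis. Origin at the centre of its underside. It stays in the carousel.
There are look-alikes about, which are no part of the job. What is shaped like the bottle_tall but blue or purple is not meant.

How it is judged (in metres and radians):
On the way, in this order (a step that is already met when the one before it is completed fails the run):
1. all three bottles stand on the side tray and the jar's bay, with the jar still in it, has been turned to the front (x of bottle_tall in the frame of tray between -0.112 and 0.112 m and y of bottle_tall in the frame of tray between -0.047 and 0.047 m and z of bottle_tall in the frame of tray between 0 and 0.008 m and linear speed of each of bottle_tall, bottle_stout, bottle_square, jar below 0.02 m/s and angle between each of bottle_tall, bottle_stout, bottle_square, jar's own z axis and vertical below 0.12 rad and x of bottle_stout in the frame of tray between -0.112 and 0.112 m and y of bottle_stout in the frame of tray between -0.047 and 0.047 m and z of bottle_stout in the frame of tray between 0 and 0.008 m and x of bottle_square in the frame of tray between -0.112 and 0.112 m and y of bottle_square in the frame of tray between -0.047 and 0.047 m and z of bottle_square in the frame of tray between 0 and 0.008 m and x of jar in the frame of carousel between -0.108 and -0.072 m and y of jar in the frame of carousel between -0.02 and 0.02 m and z of jar in the frame of carousel between 0.004 and 0.013 m and x of jar in the frame of carousel_foot below -0.075 m and angular speed of carousel below 0.05 rad/s), for 0.2 s.
2. the jar stands released on the middle of the balance pan (horizontal distance between jar and balance below 0.015 m and z of jar in the frame of balance between 0.061 and 0.07 m and linear speed of jar below 0.02 m/s and angle between jar's own z axis and vertical below 0.12 rad and contact force between jar and the fingers below 0.1 N), for 0.2 s.
At the end, for the whole second after the job is handed in: The jar stands upright and released on the balance pan, its centre within 15 mm of the pan's; each of the three bottles stands upright and released within 15 mm of where it stood at the start; the vial and the beaker still stand upright in the carousel; all at rest (all of step 2 and distance of each of bottle_tall, bottle_stout, bottle_square from where it was at the start of the episode below 0.015 m and linear speed of each of bottle_tall, bottle_stout, bottle_square, vial, beaker below 0.02 m/s and angle between each of bottle_tall, bottle_stout, bottle_square, vial, beaker's own z axis and vertical below 0.12 rad and contact force between each of bottle_tall, bottle_stout, bottle_square and the fingers below 0.1 N and horizontal distance between each of vial, beaker and carousel below 0.1 m and z of vial in the frame of carousel between 0.004 and 0.013 m and z of beaker in the frame of carousel between 0.004 and 0.013 m); the robot touches nothing.
It fails at once if a bottle, the jar, the vial or the beaker is knocked over (tilted by more than 34 degrees) (angle between any of bottle_tall, bottle_stout, bottle_square, jar, vial, beaker's own z axis and vertical above 0.6 rad).
It fails at once if the jar is dropped or banged onto the balance (still faster than 0.45 m/s within 10 mm of the pan) (horizontal distance between jar and balance below 0.06 m and z of jar in the frame of balance between 0.055 and 0.075 m and linear speed of jar above 0.45 m/s).
It also fails if it takes over 149 s, if anything falls off the work surface, if the arm or the gripper's body presses on something with over 40 N, if the wrist force passes 120 N, or if a joint passes its speed limit or range.

## Robot

A 7-joint arm with a two-finger parallel gripper is mounted at the origin on the work surface. World frame = base frame: x ahead of the robot, y to its left, z up, the work surface at z = 0. Lengths are in mm, angles in rad, forces in N, time in s.
With the tool pointing down it reaches from about 425 to 1025 mm from the base axis. Payload 9.4 kg.
Tool frame: the origin (TCP) lies at the very end of the fingers, on their centre line; the grasp point (between the pads) lies 19 mm behind it; x points along the fingers, z is the direction in which the jaws open and shut, and the axes are right-handed (so a half turn about x gives the same grasp; the last joint's range is limited). The gripper opens to 93 mm and grips with 3 to 60 N. Pads are 15 mm wide; open, the fingers measure 128 mm over their backs; the gripper's body (75 mm by 188 mm) begins 65 mm behind the grasp point.
Start: joints at [1.183, 0.599, -0.003, 1.599, 0.002, 0.943, -0.08], TCP at [221.71, -690.267, 218.618] pointing down, gripper open.
Joint ranges: [-2.57, 2.57], [-0.35, 1.97], [-1.29, 1.29], [0.11, 2.56], [-1.05, 4.19], [0.11, 1.86], [-2.63, 2.63]. Speed limits (rad/s): [2.22, 2.22, 3.01, 3.01, 3.14, 3.14, 3.14].

## Interface

Orientations are given as a unit quaternion [x, y, z, w].
In Python, from station import r, viewer gives the robot as it stands. The module is installed in compiled form; this text tells all that it offers.
- The arm moves only by the tool drive_tool, never from a script. Its argument "motion" is a list that holds one entry, the list of rows, each a list of 7 numbers: the shift along the tool's x, y, z in cm, then the turn, a rotation vector about the tool's x, y, z in rad, then the closure, from 0 (fully open) to 1 (shut). In form: [[[tx, ty, tz, wx, wy, wz, grip], ...]]. A call has 1 to 8 rows; each row is the pose to reach, as a shift and turn from the pose commanded when the call began, along the tool's axes at that moment; what a row does not reach only later rows make up. A row lasts 1/12 s, in which the tool goes at most 41.7 mm and 7.16 degrees, less where a joint would pass 70% of its speed; a pose out of reach is approached as far as the arm can. A call with a gripper value outside its range is refused whole. The fingers move at their own pace and stop on an object; "squeeze" is the grip in N (left out, the last holds). Time passes only in rows, so rows that repeat a pose let the fingers close. It gives the time, the measured TCP pose, the force and the opening at its end, in the units of the state.
- r.observe(): the state, without advancing time (a new reading comes with each control period).
- viewer.snapshot(name): name is "scene" or "top" or "wrist"; returns a dict with "image" (400x640x3 uint8, blue, green, red), "intrinsics" (3x3 intrinsics, pixels), "world_to_cam" (4x4, takes a point from world to camera coordinates). Camera axes: x right, y down, z forward; pixel columns grow to the right and rows downward; lengths in mm; the calibration is good to about 2 mm. The wrist camera is an equidistant fisheye: a pixel r from the principal point sees the ray r / f radians off the axis. A picture is of the moment at which its call begins. There is no depth.
- r.close_job(): hands the job in, once; it reports no verdict.
The state is a dict: "time": time; "joint_positions": joint angles; "joint_velocities": joint speeds; "joint_efforts": joint torques, N m; "eef_pos": TCP position; "tcp_rot": TCP orientation; "contact_force": force on the tool from outside, world axes, zero at the start; "wrist_torque": the same for the moment, N m; "width": finger opening in mm.
Only numpy, scipy, OpenCV 4.12 (cv2) and the standard library are available. Lean on these libraries where they do the work, as an engineer would, in place of code of your own. Each camera call takes 0.05 s, during which the arm holds its last target.

## Working session

There is one attempt and no reset: what is moved stays moved. The work goes in short steps, Python scripts to look and compute and a tool call to move; the robot and the scene stay as the last step left them, time stands still between calls to the robot, and variables do not carry over. Pictures are saved under pics/ and viewed, and the job is handed in when it is done.

Besides the shell and the picture viewer there is one more tool, called after ">>>" as name(argument=value, ...) on one line, values as JSON. drive_tool: Moves the arm, as the interface text tells. Its arguments: {"type":"object","properties":{"motion":{"type":"array","items":{"type":"array","items":{"type":"array","items":{"type":"number"}}}},"squeeze":{"type":"number"}},"required":["motion"]}

```bash
mkdir -p pics; python3 - <<'E'
from station import r, viewer
import cv2
print(r.observe())
for n in ["scene","top","wrist"]:
    s=viewer.snapshot(n); cv2.imwrite(f"pics/{n}0.png",s["image"]); print(n,s["intrinsics"],s["world_to_cam"])
E
```

```text
{'time': 0.0, 'joint_positions': array([ 1.18330632,  0.60012255, -0.00253182,  1.60012944,  0.00177869,
        0.9428529 , -0.07980717]), 'joint_velocities': array([ 3.53512305e-04,  8.50627165e-04,  6.38053737e-04,  7.83007148e-04,
        6.13508771e-05,  3.14554414e-04, -5.75924859e-04]), 'joint_efforts': array([-5.38359654e-04, -7.65076947e+01,  1.49735894e+00, -2.52351004e+01,
       -5.23655035e-02,  1.69532862e-02,  1.39108774e-04]), 'eef_pos': array([ 221.54973656, -689.8197994 ,  217.76212442]), 'tcp_rot': array([ 0.41685827,  0.57182292, -0.41630483,  0.57090981]), 'contact_force': array([-0.7262448 ,  0.26068581,  0.06669117]), 'wrist_torque': array([-0.03159166, -0.0106439 , -0.05084357]), 'width': 92.80836232113441}
scene [[466.00550394   0.         319.5106899 ]
 [  0.         466.00550394 201.292112  ]
 [  0.           0.           1.        ]] [[-8.00958946e-01  5.98621753e-01  1.08057600e-02  4.20515820e+02]
 [ 3.76494343e-01  5.17620402e-01 -7.68323583e-01 -1.48794618e+02]
 [-4.65528492e-01 -6.11327340e-01 -6.39970395e-01  1.34010103e+03]
 [ 0.00000000e+00  0.00000000e+00  0.00000000e+00  1.00000000e+00]]
top [[502.67657131   0.         330.90399877]
 [  0.         502.67657131 201.04323862]
 [  0.           0.           1.        ]] [[-3.01219441e-02 -9.99236632e-01 -2.48761126e-02  4.18119636e+01]
 [-9.87565985e-01  3.35933706e-02 -1.53573796e-01  5.18962712e+02]
 [ 1.54292235e-01  1.99408613e-02 -9.87824007e-01  1.29272804e+03]
 [ 0.00000000e+00  0.00000000e+00  0.00000000e+00  1.00000000e+00]]
wrist [[309.70691629   0.         316.99042729]
 [  0.         309.70691629 201.45204445]
 [  0.           0.           1.        ]] [[ 3.06061205e-01 -9.52010517e-01 -1.58576708e-03 -7.23885649e+02]
 [-9.14797642e-01 -2.94558015e-01  2.76370857e-01 -3.26360601e+01]
 [-2.63575063e-01 -8.31357416e-02 -9.61049757e-01  3.91796681e+02]
 [ 0.00000000e+00  0.00000000e+00  0.00000000e+00  1.00000000e+00]]
```

View pics/scene0.png

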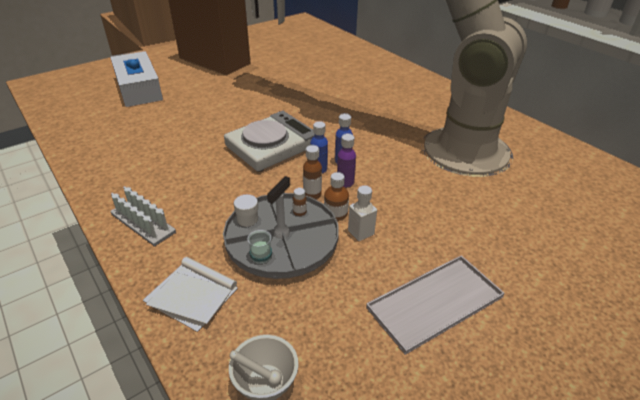

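View pics/top0.png

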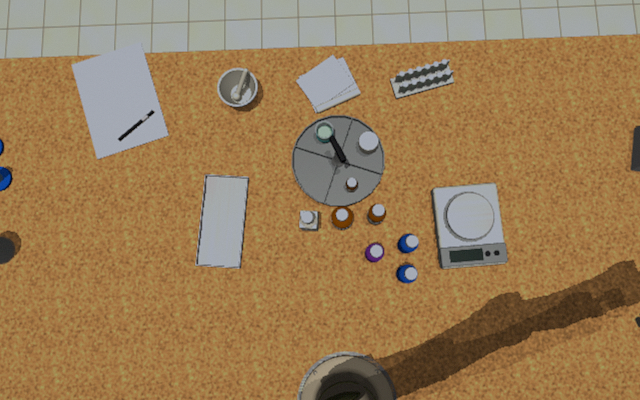

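View pics/wrist0.png

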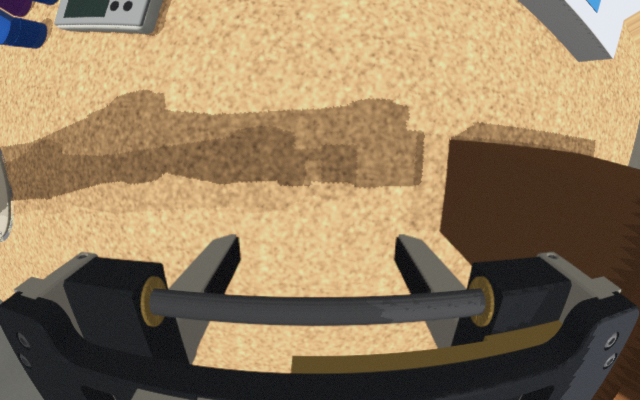

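The top view shows the carousel at about (338,160), with the jar at (368,142), the vial at (352,184) and the beaker at (325,132). The square, stout and tall bottles are at (309,218), (342,217) and (377,213). The tray is at (222,221) and the balance pan at (470,215). I'll zoom in to measure.

```bash
python3 - <<'E'
import cv2
a=cv2.imread("pics/top0.png"); 
cv2.imwrite("pics/top0c.png",cv2.resize(a[105:245,280:410],None,fx=5.5,fy=4.2,interpolation=cv2.INTER_CUBIC) if 0 else cv2.resize(a[105:245,280:420],None,fx=4,fy=4,interpolation=cv2.INTER_CUBIC))
b=cv2.imread("pics/scene0.png")
cv2.imwrite("pics/scene0c.png",cv2.resize(b[105:285,215:395],None,fx=3.3,fy=3.3,interpolation=cv2.INTER_CUBIC))
E
```

```text
(no output)
```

View pics/top0c.png

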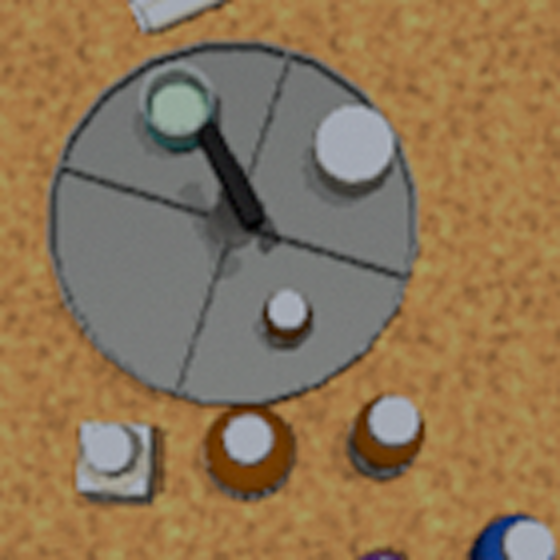

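View pics/scene0c.png

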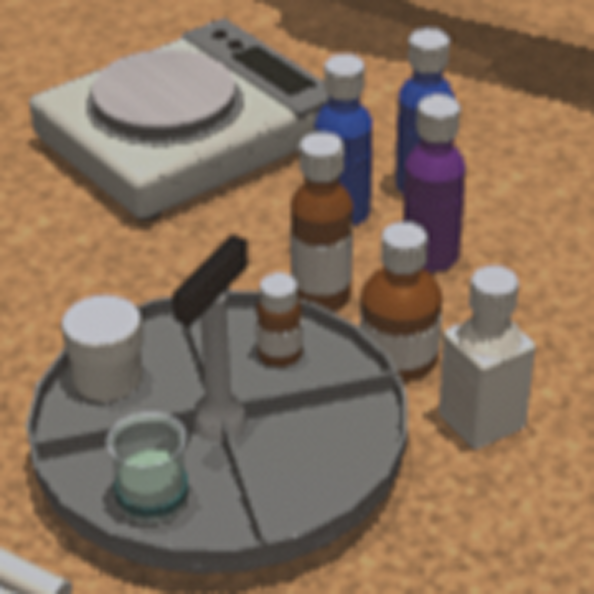

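```bash
cat > h.py <<'E'
import cv2,numpy as np
from station import r,viewer
def ray(s,u,v):
    K=s["intrinsics"];T=s["world_to_cam"];R=T[:3,:3];t=T[:3,3]
    d=R.T@np.linalg.solve(K,[u,v,1.]); c=-R.T@t
    return c,d
def onplane(s,u,v,z):
    c,d=ray(s,u,v); return c+d*(z-c[2])/d[2]
def tri(rays):
    A=np.zeros((3,3));b=np.zeros(3)
    for c,d in rays:
        d=d/np.linalg.norm(d);P=np.eye(3)-np.outer(d,d);A+=P;b+=P@c
    p=np.linalg.solve(A,b); return p,[np.linalg.norm(np.cross(p-c,d/np.linalg.norm(d))) for c,d in rays]
def proj(s,p):
    q=s["world_to_cam"][:3,:3]@np.array(p,float)+s["world_to_cam"][:3,3]; q=s["intrinsics"]@q; return q[:2]/q[2]
def blob(img,win,f):
    x0,y0,x1,y1=win; w=img[y0:y1,x0:x1].astype(int); m=f(w).astype(np.uint8)
    n,l,st,ce=cv2.connectedComponentsWithStats(m)
    if n<2: return None
    i=1+np.argmax(st[1:,4]); return ce[i]+[x0,y0],st[i],(l==i)
E
python3 - <<'E'
from h import *
T=viewer.snapshot("top");S=viewer.snapshot("scene")
hsv=lambda w:cv2.cvtColor(w.astype(np.uint8),cv2.COLOR_BGR2HSV)
wh=lambda th:(lambda w:(w.min(2)>th)&(w.max(2)-w.min(2)<40))
I=T["image"]
for n,(u,v) in dict(tall=(378,209),stout=(342,214),sq=(307,217),jar=(368,141),vial=(352,182)).items():
    print(n,I[v,u],I[v+5,u])
for n,win,z,th in [("tall",(365,198,388,222),140,150),("stout",(332,205,352,225),112,150),("sq",(297,207,322,232),126,150),("jar",(352,128,384,156),82,150),("vial",(343,174,361,193),91,150)]:
    for t in (120,150,165,175):
        b=blob(I,win,wh(t))
        if b: print(n,t,b[0].round(1),b[1],onplane(T,*b[0],z).round(1))
# dark handle
b=blob(I,(320,125,360,170),lambda w:w.max(2)<45); print("handle",b[0],b[1],onplane(T,*b[0],162))
m=b[2]; ys,xs=np.nonzero(m); pts=np.c_[xs+320,ys+125].astype(np.float32); print(cv2.minAreaRect(pts), onplane(T,*cv2.minAreaRect(pts)[0],160))
E
```

```text
tall [179 170 164] [184 174 168]
stout [180 171 166] [181 174 169]
sq [181 170 165] [150 143 140]
jar [180 170 165] [180 169 164]
vial [181 171 166] [65 70 78]
tall 120 [378.1 209.5] [  7   6  13  12 116] [479.8 -91.5 140. ]
tall 150 [378.1 209.5] [ 8  7 11 10 95] [479.8 -91.5 140. ]
tall 165 [381.1 211.7] [12 10  7  7 15] [474.2 -98.3 140. ]
stout 120 [341.5 214.2] [  4   4  12  12 111] [474.7  -1.7 112. ]
stout 150 [341.7 214.1] [ 4  4 12 11 92] [475.   -2.1 112. ]
stout 165 [341.4 214.4] [ 5  5 10 10 42] [474.3  -1.5 112. ]
sq 120 [307.4 219.3] [  2   3  18  19 257] [463.1  82.7 126. ]
sq 150 [306.  215.9] [  4   4  11  11 103] [471.7  86.2 126. ]
sq 165 [305.7 216.7] [ 4  4 11 11 32] [469.8  86.9 126. ]
jar 120 [368.1 140.1] [  7   3  20  20 298] [671.3 -77.7  82. ]
jar 150 [368.3 140.4] [  8   4  18  18 262] [670.6 -78.2  82. ]
jar 165 [368.4 141. ] [ 8  4 18 18 70] [668.9 -78.3  82. ]
vial 120 [351.8 180.9] [ 4  0 14 13 83] [562.7 -30.9  91. ]
vial 150 [351.5 181.7] [ 5  4  8  8 56] [560.5 -30.2  91. ]
vial 165 [351.8 182. ] [ 5  5  8  7 25] [559.6 -30.9  91. ]
handle [337.77419355 149.75806452] [  9  10  21  30 186] [627.39804192   2.08070663 162.        ]
((338.0878601074219, 150.7770233154297), (33.58394241333008, 6.914341449737549), 62.10273361206055) [625.32854945   1.40157294 160.        ]
```

```bash
python3 - <<'E'
from h import *
T=viewer.snapshot("top");S=viewer.snapshot("scene")
wh=lambda th:(lambda w:(w.min(2)>th)&(w.max(2)-w.min(2)<50))
g={"tall":(479.8,-91.5,140),"stout":(475,-2,112),"sq":(471.7,86.2,126),"jar":(670.6,-78.2,82),"vial":(560.5,-30.2,91)}
for n,p in g.items(): print(n,"scene proj",proj(S,p).round(1),"base",proj(S,(p[0],p[1],0 if p[2]>100 or n=='stout' else 28)).round(1))
I=S["image"]
for n,(u,v) in dict(tall=(312,150),stout=(337,178),sq=(364,191),jar=(246,200),vial=(300,193)).items():
    col=I[v-10:v+14,u]; print(n,[int(x.min()) for x in col])
# blobs whole caps
for n,win in dict(tall=(305,143,320,163),stout=(329,171,346,191),sq=(355,184,373,204),jar=(230,192,262,225),vial=(293,186,307,199)).items():
    for t in (120,150,165,):
        b=blob(I,win,wh(t)); 
        if b: print(n,t,b[0].round(1),b[1])
# platform outer
I=T["image"];m=((I.max(2).astype(int)-I.min(2)<25)&(I.max(2)<125)).astype(np.uint8)
m[:, :280]=0;m[:, 395:]=0;m[:105]=0;m[208:]=0
m=cv2.morphologyEx(m,cv2.MORPH_OPEN,np.ones((3,3)))
c=max(cv2.findContours(m,cv2.RETR_EXTERNAL,cv2.CHAIN_APPROX_NONE)[0],key=cv2.contourArea)
c=cv2.convexHull(c); e=cv2.fitEllipse(c); print(e,onplane(T,*e[0],42),onplane(T,*e[0],20), cv2.boundingRect(c))
E
```

```text
tall scene proj [312.2 148.3] base [312.1 195.1]
stout scene proj [337.3 175.9] base [335.7 213.4]
sq scene proj [364.7 190.2] base [360.7 233.3]
jar scene proj [245.5 201.4] base [247.7 219.7]
vial scene proj [299.1 190.8] base [299.6 212.1]
tall [50, 46, 47, 49, 82, 141, 184, 190, 188, 189, 188, 177, 135, 99, 94, 97, 98, 97, 97, 87, 53, 31, 34, 33]
stout [63, 63, 61, 81, 134, 182, 190, 188, 188, 188, 190, 177, 135, 103, 95, 95, 96, 96, 96, 83, 50, 32, 31, 35]
sq [83, 82, 86, 98, 142, 185, 188, 188, 188, 189, 189, 190, 176, 130, 99, 92, 92, 94, 95, 97, 95, 95, 95, 95]
jar [84, 83, 85, 99, 144, 186, 189, 188, 189, 189, 189, 189, 188, 189, 188, 190, 189, 191, 180, 140, 103, 97, 100, 100]
vial [88, 88, 87, 98, 138, 185, 188, 188, 189, 189, 186, 160, 112, 96, 97, 93, 78, 49, 35, 34, 35, 35, 60, 88]
tall 120 [312.1 148.4] [ 1  2 13  8 83]
tall 150 [312.  148.5] [ 1  3 12  6 62]
tall 165 [311.9 148.4] [ 2  3 11  6 57]
stout 120 [337.1 176. ] [ 2  1 13  9 95]
stout 150 [337. 176.] [ 2  2 13  7 75]
stout 165 [337.1 176. ] [ 2  2 13  7 68]
sq 120 [364.6 189.5] [  3   1  14  10 107]
sq 150 [364.6 189.5] [ 3  2 14  8 89]
sq 165 [364.4 189.4] [ 3  2 13  8 80]
jar 120 [245.2 201.6] [  4   2  24  16 299]
jar 150 [245.1 201.6] [  4   3  23  15 268]
jar 165 [245.2 201.6] [  4   3  23  14 254]
vial 120 [298.9 190.9] [ 1  1 11  8 67]
vial 150 [298.8 190.9] [ 1  2 11  7 58]
vial 165 [298.8 190.8] [ 1  2 10  7 49]
((337.39569091796875, 159.38394165039062), (88.3633041381836, 93.19061279296875), 79.94667053222656) [632.30815734   4.30425368  42.        ] [637.6253143    4.40016458  20.        ] (292, 116, 92, 84)
```

```bash
python3 - <<'E'
from h import *
from scipy.spatial.transform import Rotation as Ro
T=viewer.snapshot("top");S=viewer.snapshot("scene");I=T["image"]
o=r.observe(); print(Ro.from_quat(o["tcp_rot"]).as_matrix().round(3))
# tray
m=((I.min(2)>110)&(I.max(2).astype(int)-I.min(2)<40)).astype(np.uint8)
w=np.zeros_like(m);w[165:280,185:260]=m[165:280,185:260]
c=max(cv2.findContours(w,cv2.RETR_EXTERNAL,cv2.CHAIN_APPROX_NONE)[0],key=cv2.contourArea)
q=cv2.boxPoints(cv2.minAreaRect(c)); print("tray",[onplane(T,*p,12)[:2].round(1) for p in q], onplane(T,*q.mean(0),12).round(1),cv2.minAreaRect(c))
for n,x in (("top",T),("scene",S)):
  for p in q: pass
# pan
g=I[185:250,436:506].copy(); cv2.imwrite("pics/pan.png",cv2.resize(g,None,fx=8,fy=8,interpolation=cv2.INTER_CUBIC))
g=I[165:280,185:260].copy(); cv2.imwrite("pics/tray.png",cv2.resize(g,None,fx=5,fy=5,interpolation=cv2.INTER_CUBIC))
for u,v,z in [(412,240,140),(410,273,140),(378,250,140)]: print(onplane(T,u,v,z).round(0))
E
```

```text
[[-0.     0.952  0.306]
 [ 0.     0.306 -0.952]
 [-1.    -0.    -0.   ]]
tray [array([363.9, 395.2]), array([617.2, 374.2]), array([601.2, 251.1]), array([349.2, 275.4])] [481.1 324.   12. ] ((221.34156799316406, 220.57827758789062), (44.78339385986328, 93.34120178222656), 5.31454610824585)
[ 403. -170.  140.]
[ 324. -161.  140.]
[381. -87. 140.]
```

View pics/pan.png

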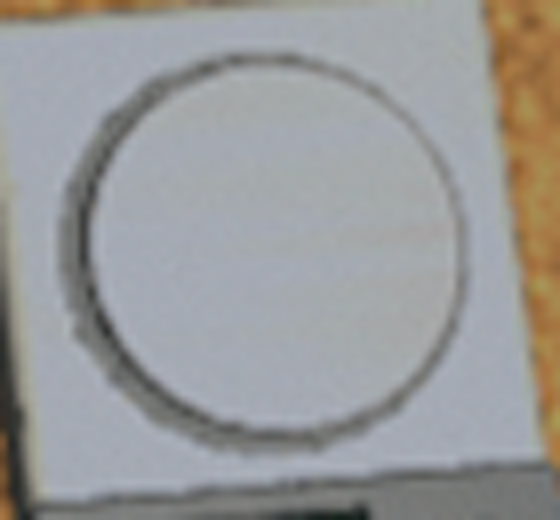

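View pics/tray.png

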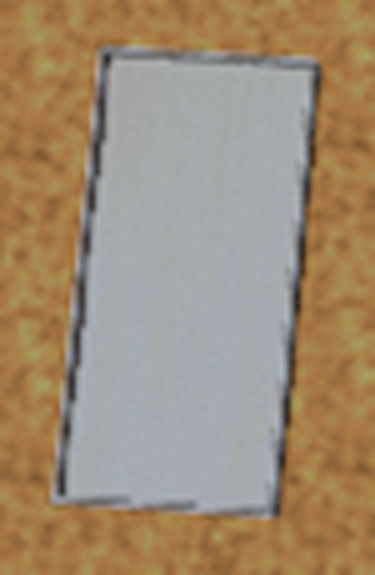

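```bash
cat >> h.py <<'E'
from scipy.spatial.transform import Rotation as Ro
def Rt(yaw):
    a=np.radians(yaw); z=np.array([np.cos(a),np.sin(a),0]); x=np.array([0,0,-1.]); return np.c_[x,np.cross(z,x),z]
def to(*targets):
    """targets: (x,y,z,yawdeg)"""
    o=r.observe(); R=Ro.from_quat(o["tcp_rot"]).as_matrix(); p=o["eef_pos"]
    zz=R[:,2]; print("at",p.round(1),"yaw",np.degrees(np.arctan2(zz[1],zz[0])).round(1),"t",round(o["time"],2),"w",round(o["width"],1),"q",o["joint_positions"].round(2))
    for x,y,z,yaw in targets:
        s=R.T@(np.array([x,y,z])-p)/10; w=Ro.from_matrix(R.T@Rt(yaw)).as_rotvec()
        print((x,y,z,yaw),"->",s.round(2),w.round(3))
E
python3 - <<'E'
from h import *
T=viewer.snapshot("top");S=viewer.snapshot("scene")
p=onplane(T,470.1,215.6,65); print("pan",p); 
I=S["image"].copy()
a=np.linspace(0,6.3,60)
for t in a:
    for q,rad in ((p,60),((632,4,42),125)):
        u=proj(S,(q[0]+rad*np.cos(t),q[1]+rad*np.sin(t),q[2])); cv2.circle(I,tuple(u.round().astype(int)),0,(0,255,0),-1)
L=np.array([.9963,-.087]);W=np.array([.087,.9963])
for i,j in ((1,1),(1,-1),(-1,1),(-1,-1)):
    c=np.array([481,324])+i*125*L+j*60*W; u=proj(S,(*c,14)); cv2.circle(I,tuple(u.round().astype(int)),1,(0,0,255),-1)
cv2.imwrite("pics/ov.png",cv2.resize(I[90:350,200:520],None,fx=2.3,fy=2.3))
to((221.5,-690,260,30),(632,4,260,30))
E
```

```text
pan [ 466.14412332 -332.36951773   65.        ]
at [ 221.7 -690.3  218.6] yaw -72.2 t 0.55 w 92.8 q [ 1.18  0.6  -0.    1.6   0.    0.94 -0.08]
(221.5, -690, 260, 30) -> [-4.14 -0.01 -0.03] [-1.784 -0.     0.   ]
(632, 4, 260, 30) -> [ -4.14  60.3  -53.55] [-1.784 -0.     0.   ]
```

View pics/ov.png

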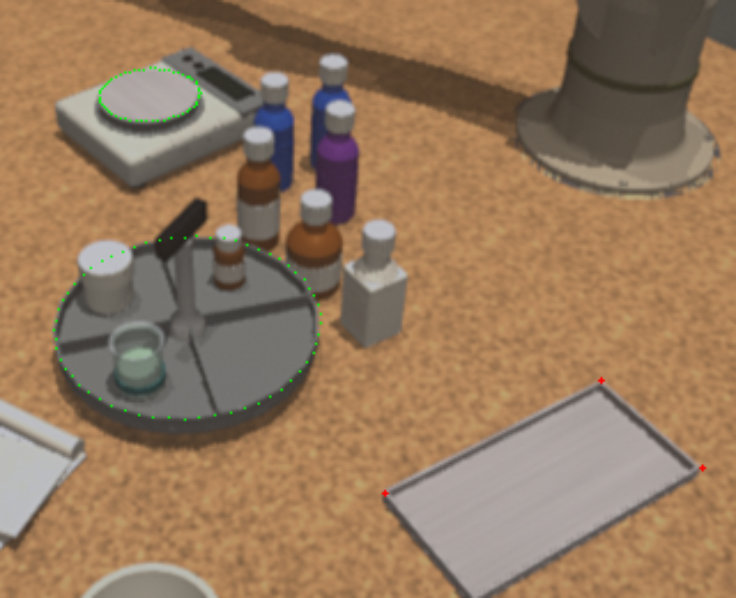

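The overlays of the pan, rim and tray drawn from top-view measurements land on the real edges in the scene view, so the measurements agree. Next I'll go to the carousel handle.

>>> drive_tool(motion=[[[-4.1, 0, 0, -0.1, 0, 0, 0], [-4.1, 60.3, -53.5, -1.78, 0, 0, 0], [-4.1, 60.3, -53.5, -1.78, 0, 0, 0], [-4.1, 60.3, -53.5, -1.78, 0, 0, 0], [-4.1, 60.3, -53.5, -1.78, 0, 0, 0], [-4.1, 60.3, -53.5, -1.78, 0, 0, 0], [-4.1, 60.3, -53.5, -1.78, 0, 0, 0], [-4.1, 60.3, -53.5, -1.78, 0, 0, 0]]])

```text
time: 1.22
eef_pos: [370.9, -437.5, 260.0]
tcp_rot: [0.098, 0.7, -0.099, 0.7]
contact_force: [0.8, -0.3, -0.1]
width: 93.2
```

```bash
python3 -c "
from h import *
to((632,4,260,115.2))"
```

```text
at [ 370.9 -437.5  260. ] yaw -16.0 t 1.22 w 93.2 q [ 0.99  0.39 -0.31  1.89  0.15  0.88  0.33]
(632, 4, 260, 115.2) -> [-2.000e-02  4.964e+01  1.294e+01] [-2.29e+00 -0.00e+00  1.00e-03]
```

>>> drive_tool(motion=[[[0, 49.6, 12.9, -2.29, 0, 0, 0], [0, 49.6, 12.9, -2.29, 0, 0, 0], [0, 49.6, 12.9, -2.29, 0, 0, 0], [0, 49.6, 12.9, -2.29, 0, 0, 0], [0, 49.6, 12.9, -2.29, 0, 0, 0], [0, 49.6, 12.9, -2.29, 0, 0, 0], [0, 49.6, 12.9, -2.29, 0, 0, 0], [0, 49.6, 12.9, -2.29, 0, 0, 0]]])

```text
time: 1.88
eef_pos: [542.2, -151.5, 260.0]
tcp_rot: [-0.25, 0.662, 0.249, 0.662]
contact_force: [-0.1, -0.5, 0.2]
width: 92.8
```

```bash
python3 -c "
from h import *
to((632,4,260,115.2))"
```

```text
at [ 542.2 -151.5  260. ] yaw 41.3 t 1.88 w 92.8 q [ 0.62  0.42 -0.62  1.9   0.3   0.91  0.58]
(632, 4, 260, 115.2) -> [-0.    5.76 17.01] [-1.29e+00 -0.00e+00  1.00e-03]
```

>>> drive_tool(motion=[[[0, 5.8, 17, -1.29, 0, 0, 0], [0, 5.8, 17, -1.29, 0, 0, 0], [0, 5.8, 17, -1.29, 0, 0, 0], [0, 5.8, 17, -1.29, 0, 0, 0], [0, 5.8, 17, -1.29, 0, 0, 0], [0, 5.8, 17, -1.29, 0, 0, 0], [0, 5.8, 17, -1.29, 0, 0, 0], [0, 5.8, 17, -1.29, 0, 0, 0]]])

```text
time: 2.55
eef_pos: [631.9, 2.6, 259.5]
tcp_rot: [0.536, -0.461, -0.536, -0.461]
contact_force: [0.9, -0.3, -0.2]
width: 92.9
```

```bash
python3 -c "
from h import *
to((632,4,260,115.2),(632,4,142,115.2))
s=viewer.snapshot('wrist');cv2.imwrite('pics/w1.png',s['image'])"
```

```text
at [631.9   2.6 259.5] yaw 98.7 t 2.55 w 92.9 q [ 0.46  0.57 -0.86  1.74  0.49  1.06  1.15]
(632, 4, 260, 115.2) -> [-0.05 -0.03  0.14] [-0.289 -0.    -0.   ]
(632, 4, 142, 115.2) -> [11.75 -0.03  0.14] [-0.289 -0.    -0.   ]
```

View pics/w1.png

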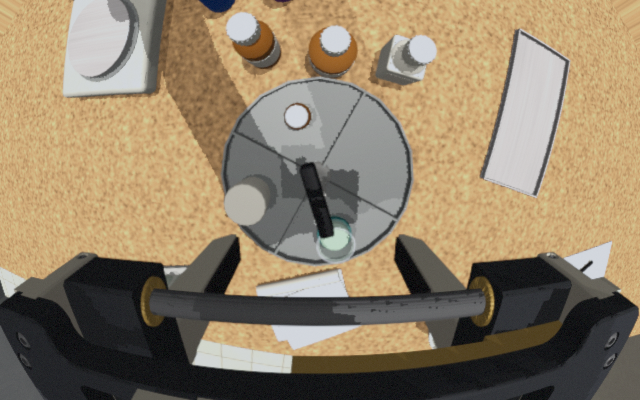

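The wrist view shows the handle bar from (308,165) to (325,235), between the open fingers. I'll turn the remaining 0.29 rad, descend and grip.

>>> drive_tool(motion=[[[2, 0, 0.1, -0.12, 0, 0, 0], [4, 0, 0.1, -0.24, 0, 0, 0], [7, 0, 0.1, -0.29, 0, 0, 0], [10, 0, 0.1, -0.29, 0, 0, 0], [11.7, 0, 0.1, -0.29, 0, 0, 0.3], [11.7, 0, 0.1, -0.29, 0, 0, 0.7], [11.7, 0, 0.1, -0.29, 0, 0, 1], [11.7, 0, 0.1, -0.29, 0, 0, 1]]], squeeze=20)

```text
time: 3.27
eef_pos: [632.4, 3.3, 143.9]
tcp_rot: [0.596, -0.381, -0.595, -0.381]
contact_force: [-0.8, -0.5, 0.7]
width: 71.0
```

>>> drive_tool(motion=[[[0, 0, 0, 0, 0, 0, 1], [0, 0, 0, 0, 0, 0, 1], [0, 0, 0, 0, 0, 0, 1], [0, 0, 0, 0, 0, 0, 1]]])

```text
time: 3.6
eef_pos: [631.9, 2.9, 143.3]
tcp_rot: [0.596, -0.381, -0.596, -0.381]
contact_force: [-0.1, 0.0, -0.0]
width: 44.2
```

```bash
python3 -c "
from h import *
to((632,4,142,115.2),(632,4,142,60),(632,4,142,5))
s=viewer.snapshot('wrist');cv2.imwrite('pics/w2.png',s['image'])"
```

```text
at [631.9   2.9 143.3] yaw 114.9 t 3.6 w 44.2 q [ 0.44  0.71 -0.84  1.85  0.68  0.89  1.27]
(632, 4, 142, 115.2) -> [ 0.13 -0.05  0.1 ] [-0.006 -0.001  0.001]
(632, 4, 142, 60) -> [ 0.13 -0.05  0.1 ] [ 0.957 -0.     0.001]
(632, 4, 142, 5) -> [ 0.13 -0.05  0.1 ] [1.917e+00 0.000e+00 1.000e-03]
```

View pics/w2.png

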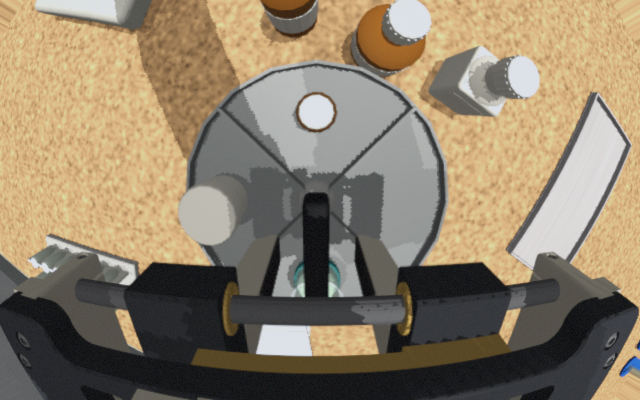

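>>> drive_tool(motion=[[[0.1, 0, 0, 0, 0, 0, 1], [0.1, 0, 0, 0, 0, 0, 1], [0.1, 0, 0, 0, 0, 0, 1], [0.1, 0, 0, 0, 0, 0, 1], [0.1, 0, 0, 0, 0, 0, 1], [0.1, 0, 0, 0, 0, 0, 1]]], squeeze=30)

```text
time: 4.15
eef_pos: [631.9, 2.3, 141.5]
tcp_rot: [0.596, -0.381, -0.596, -0.381]
contact_force: [2.4, -2.8, 0.3]
width: 13.6
```

>>> drive_tool(motion=[[[0, 0, 0, 0.08, 0, 0, 1], [0, 0, 0, 0.16, 0, 0, 1], [0, 0, 0, 0.24, 0, 0, 1], [0, 0, 0, 0.32, 0, 0, 1], [0, 0, 0, 0.4, 0, 0, 1], [0, 0, 0, 0.48, 0, 0, 1], [0, 0, 0, 0.56, 0, 0, 1], [0, 0, 0, 0.64, 0, 0, 1]]])

```text
time: 4.82
eef_pos: [631.8, 3.0, 141.5]
tcp_rot: [-0.445, 0.549, 0.445, 0.55]
contact_force: [1.7, 0.2, -1.9]
width: 13.7
```

```bash
python3 -c "
from h import *
to((632,4,142,2.4))
s=viewer.snapshot('wrist');cv2.imwrite('pics/w3.png',s['image']);print(r.observe()['wrist_torque'])"
```

```text
at [631.8   3.  141.5] yaw 78.0 t 4.82 w 13.7 q [ 0.34  0.66 -0.68  1.86  0.56  0.82  0.74]
(632, 4, 142, 2.4) -> [-0.05  0.01  0.1 ] [1.319 0.    0.   ]
[-0.2146899  -0.53764914 -0.24058033]
```

View pics/w3.png

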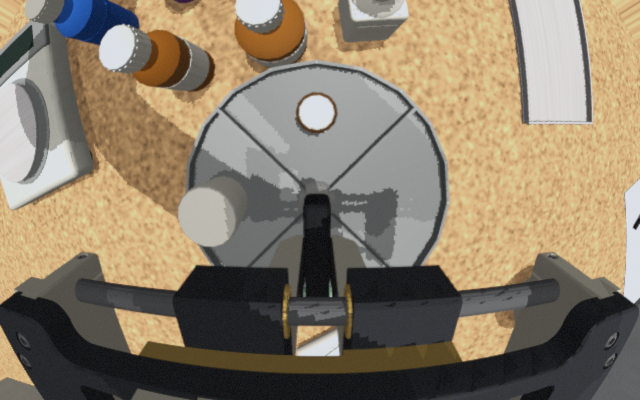

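The carousel turns with the gripper and the vial and jar keep their places in it.

>>> drive_tool(motion=[[[0, 0, 0, 0.08, 0, 0, 1], [0, 0, 0, 0.17, 0, 0, 1], [0, 0, 0, 0.26, 0, 0, 1], [0, 0, 0, 0.35, 0, 0, 1], [0, 0, 0, 0.44, 0, 0, 1], [0, 0, 0, 0.53, 0, 0, 1], [0, 0, 0, 0.62, 0, 0, 1], [0, 0, 0, 0.71, 0, 0, 1]]])

```text
time: 5.53
eef_pos: [632.3, 3.7, 141.5]
tcp_rot: [-0.227, 0.669, 0.227, 0.67]
contact_force: [2.7, 0.7, -4.3]
width: 14.0
```

>>> drive_tool(motion=[[[0, 0, 0, 0.09, 0, 0, 1], [0, 0, 0, 0.18, 0, 0, 1], [0, 0, 0, 0.27, 0, 0, 1], [0, 0, 0, 0.36, 0, 0, 1], [0, 0, 0, 0.45, 0, 0, 1], [0, 0, 0, 0.53, 0, 0, 1], [0, 0, 0, 0.61, 0, 0, 1], [0, 0, 0, 0.61, 0, 0, 1]]])

```text
time: 6.2
eef_pos: [633.0, 4.0, 141.5]
tcp_rot: [-0.015, 0.706, 0.015, 0.708]
contact_force: [5.6, 0.4, -5.0]
width: 13.8
```

```bash
python3 -c "
from h import *
to((632,4,142,2.4))
s=viewer.snapshot('top');cv2.imwrite('pics/t4.png',cv2.resize(s['image'][90:260,250:500],None,fx=3,fy=3))"
```

```text
at [633.    4.  141.5] yaw 2.4 t 6.2 w 13.8 q [ 0.11  0.59 -0.31  1.87  0.27  0.71 -0.31]
(632, 4, 142, 2.4) -> [-0.05  0.01 -0.1 ] [ 0.001  0.003 -0.001]
```

View pics/t4.png

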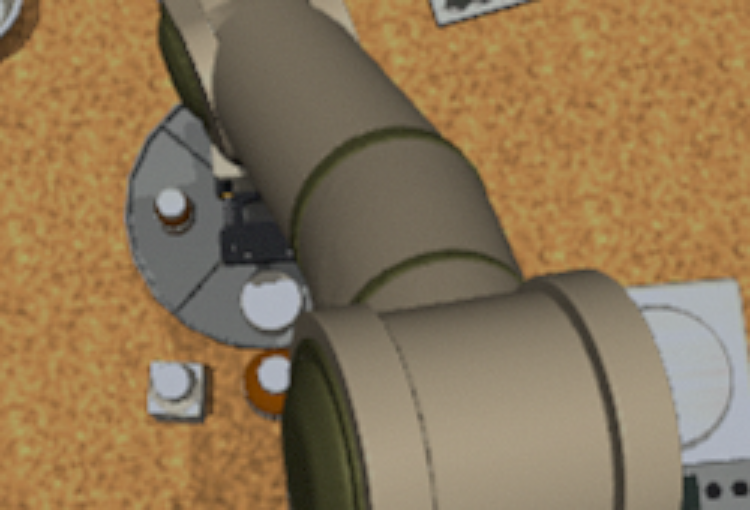

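The jar now faces the stout bottle at the front. I'll release the handle and go to the square bottle.

>>> drive_tool(motion=[[[0, 0, 0, 0, 0, 0, 0.45], [0, 0, 0, 0, 0, 0, 0.45], [0, 0, 0, 0, 0, 0, 0.45], [0, 0, 0, 0, 0, 0, 0.45], [-4, 0, 0, 0, 0, 0, 0.45], [-8, 0, 0, 0, 0, 0, 0.45], [-9, 0, 0, 0, 0, 0, 0.45], [-9, 0, 0, 0, 0, 0, 0.45]]])

```text
time: 6.92
eef_pos: [633.3, 3.3, 235.3]
tcp_rot: [-0.016, 0.705, 0.016, 0.709]
contact_force: [0.1, -0.5, 0.2]
width: 51.0
```

```bash
python3 -c "
from h import *
to((472,86,230,92.4))"
```

```text
at [633.3   3.3 235.3] yaw 2.6 t 6.92 w 51.0 q [ 0.14  0.49 -0.35  1.79  0.21  0.89 -0.26]
(472, 86, 230, 92.4) -> [  0.44   8.99 -15.75] [-1.568  0.005  0.005]
```

>>> drive_tool(motion=[[[0.4, 9, -15.8, -1.57, 0.005, 0.005, 0.45], [0.4, 9, -15.8, -1.57, 0.005, 0.005, 0.45], [0.4, 9, -15.8, -1.57, 0.005, 0.005, 0.45], [0.4, 9, -15.8, -1.57, 0.005, 0.005, 0.45], [0.4, 9, -15.8, -1.57, 0.005, 0.005, 0.45], [0.4, 9, -15.8, -1.57, 0.005, 0.005, 0.45], [0.4, 9, -15.8, -1.57, 0.005, 0.005, 0.45], [0.4, 9, -15.8, -1.57, 0.005, 0.005, 0.45]]])

```text
time: 7.58
eef_pos: [468.7, 85.8, 226.8]
tcp_rot: [-0.354, 0.613, 0.356, 0.61]
contact_force: [-0.3, -0.3, 0.6]
width: 51.3
```

```bash
python3 -c "
from h import *
to((472,86,230,92.4))"
```

```text
at [468.7  85.8 226.8] yaw 60.3 t 7.58 w 51.3 q [ 0.21  0.36 -0.67  2.11  0.31  0.77  0.4 ]
(472, 86, 230, 92.4) -> [-0.32 -0.27  0.18] [-0.56  -0.001 -0.006]
```

>>> drive_tool(motion=[[[-0.3, -0.3, 0.2, -0.56, 0, -0.006, 0.45], [-0.3, -0.3, 0.2, -0.56, 0, -0.006, 0.45], [-0.3, -0.3, 0.2, -0.56, 0, -0.006, 0.45], [-0.3, -0.3, 0.2, -0.56, 0, -0.006, 0.45], [-0.3, -0.3, 0.2, -0.56, 0, -0.006, 0.45], [-0.3, -0.3, 0.2, -0.56, 0, -0.006, 0.45]]])

```text
time: 8.08
eef_pos: [472.6, 85.6, 229.5]
tcp_rot: [-0.509, 0.491, 0.509, 0.49]
contact_force: [0.9, -0.5, 0.2]
width: 51.2
```

```bash
python3 -c "
from h import *
to((472,86,230,92.4),(472,86,98,92.4))
s=viewer.snapshot('wrist');cv2.imwrite('pics/w5.png',s['image'])
s=viewer.snapshot('scene');cv2.imwrite('pics/s5.png',s['image'][100:300,200:520])"
```

```text
at [472.6  85.6 229.5] yaw 92.1 t 8.08 w 51.2 q [ 0.32  0.39 -0.81  2.1   0.39  0.81  0.87]
(472, 86, 230, 92.4) -> [-0.05  0.06  0.04] [-0.005 -0.    -0.   ]
(472, 86, 98, 92.4) -> [13.15  0.05  0.04] [-0.005 -0.    -0.   ]
```

View pics/w5.png

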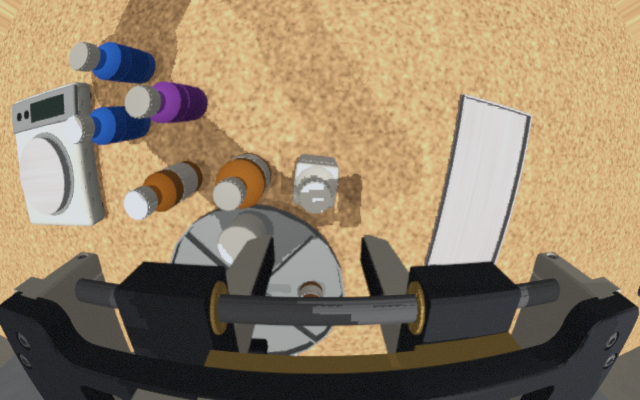

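View pics/s5.png

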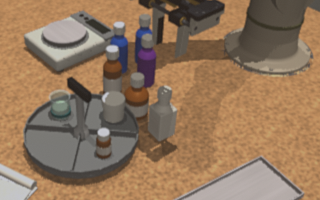

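```bash
cat >> h.py <<'E'
def projw(s,p):
    q=s["world_to_cam"][:3,:3]@np.array(p,float)+s["world_to_cam"][:3,3]; K=s["intrinsics"]
    rr=np.hypot(q[0],q[1]); th=np.arctan2(rr,q[2]); return np.array([K[0,2]+K[0,0]*th*q[0]/rr,K[1,2]+K[1,1]*th*q[1]/rr])
def rayw(s,u,v):
    K=s["intrinsics"];a=np.array([u-K[0,2],v-K[1,2]])/K[0,0];th=np.hypot(*a);d=np.array([*(np.sin(th)*a/th),np.cos(th)])
    R=s["world_to_cam"][:3,:3]; return -R.T@s["world_to_cam"][:3,3],R.T@d
def onplanew(s,u,v,z):
    c,d=rayw(s,u,v); return c+d*(z-c[2])/d[2]
E
python3 - <<'E'
from h import *
s=viewer.snapshot("wrist")
for n,p in dict(sq=(472,86,126),stout=(475,-2,112),tall=(480,-91.5,140),jar=(542,0,82)).items(): print(n,projw(s,p).round(1))
wh=lambda th:(lambda w:(w.min(2)>th)&(w.max(2)-w.min(2)<50))
I=s["image"]
for u,v in ((315,185),(229,195),(142,203)): print(I[v,u])
S=viewer.snapshot("scene"); print(proj(S,r.observe()["eef_pos"]))
E
```

```text
sq [316.9 199.4]
stout [226.9 195.8]
tall [135.7 205.8]
jar [239.2 245.9]
[228 223 218]
[178 188 189]
[229 222 218]
[367.88806023 149.09084422]
```

Predicted cap positions match the wrist view. Descend on the square bottle.

>>> drive_tool(motion=[[[4, 0, 0, 0, 0, 0, 0.45], [8, 0, 0, 0, 0, 0, 0.45], [11, 0, 0, 0, 0, 0, 0.45], [13.1, 0, 0, 0, 0, 0, 0.45], [13.1, 0, 0, 0, 0, 0, 0.45], [13.1, 0, 0, 0, 0, 0, 0.7], [13.1, 0, 0, 0, 0, 0, 0.8], [13.1, 0, 0, 0, 0, 0, 0.8]]], squeeze=15)

```text
time: 8.95
eef_pos: [474.4, 86.3, 101.0]
tcp_rot: [0.509, -0.491, -0.507, -0.492]
contact_force: [0.3, 0.0, 0.0]
width: 36.2
```

>>> drive_tool(motion=[[[0, 0, 0, 0, 0, 0, 1], [0, 0, 0, 0, 0, 0, 1], [0, 0, 0, 0, 0, 0, 1], [-1, 0, 0, 0, 0, 0, 1], [-3, 0, 0, 0, 0, 0, 1], [-5, 0, 0, 0, 0, 0, 1]]])

```text
time: 9.45
eef_pos: [472.7, 86.0, 150.5]
tcp_rot: [0.509, -0.491, -0.509, -0.491]
contact_force: [0.7, -0.5, -2.6]
width: 30.1
```

```bash
python3 -c "
from h import *
to((481,324,160,92.4))
s=viewer.snapshot('wrist');cv2.imwrite('pics/w6.png',s['image'])"
```

```text
at [472.7  86.  150.5] yaw 92.0 t 9.45 w 30.1 q [ 0.22  0.5  -0.71  2.18  0.55  0.64  0.72]
(481, 324, 160, 92.4) -> [-0.96 -1.65 23.76] [-0.007 -0.    -0.   ]
```

View pics/w6.png

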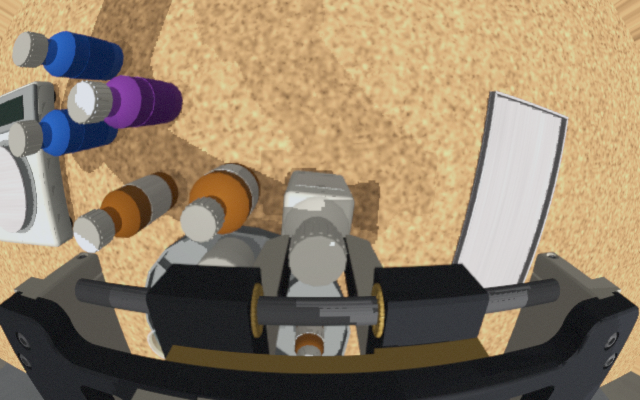

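The square bottle hangs upright in the grip at 30 mm width. Carry it to the far end of the tray.

```bash
python3 -c "
from h import *
to((553,318,150,92.4),(553,318,102,92.4))"
```

```text
at [474.2  86.6 153.8] yaw 92.0 t 9.5 w 29.6 q [ 0.22  0.49 -0.72  2.18  0.54  0.65  0.72]
(553, 318, 150, 92.4) -> [ 0.42 -8.67 22.86] [-0.007 -0.     0.004]
(553, 318, 102, 92.4) -> [ 5.22 -8.65 22.86] [-0.007 -0.     0.004]
```

>>> drive_tool(motion=[[[0, 0, 0, 0, 0, 0, 1], [0, 0, 0, 0, 0, 0, 1], [0, 0, 0, 0, 0, 0, 1]]])

```text
time: 9.75
eef_pos: [473.1, 85.5, 149.2]
tcp_rot: [0.509, -0.492, -0.508, -0.491]
contact_force: [0.2, -0.4, -2.5]
width: 29.8
```

```bash
python3 -c "
from h import *
for i in range(4):
  to((553,318,150,92.4)); viewer.snapshot('top')"
```

```text
at [473.1  85.5 149.2] yaw 91.9 t 9.75 w 29.8 q [ 0.22  0.5  -0.71  2.19  0.55  0.64  0.72]
(553, 318, 150, 92.4) -> [-0.1  -8.77 22.97] [-0.008 -0.001  0.001]
at [473.   85.6 149. ] yaw 92.0 t 9.8 w 29.5 q [ 0.22  0.5  -0.71  2.19  0.55  0.64  0.72]
(553, 318, 150, 92.4) -> [-0.11 -8.79 22.95] [-0.008 -0.001  0.   ]
at [473.   85.7 148.9] yaw 92.0 t 9.85 w 29.5 q [ 0.22  0.5  -0.71  2.19  0.55  0.64  0.72]
(553, 318, 150, 92.4) -> [-0.12 -8.79 22.94] [-0.008 -0.001  0.   ]
at [473.   85.9 148.9] yaw 92.0 t 9.9 w 29.9 q [ 0.22  0.5  -0.71  2.19  0.55  0.64  0.72]
(553, 318, 150, 92.4) -> [-0.12 -8.79 22.92] [-0.007 -0.001  0.   ]
```

>>> drive_tool(motion=[[[-0.5, -1, 2.5, 0, 0, 0, 1], [-0.5, -2.3, 6, 0, 0, 0, 1], [-0.5, -3.6, 9.5, 0, 0, 0, 1], [-0.5, -4.9, 13, 0, 0, 0, 1], [-0.5, -6.2, 16.5, 0, 0, 0, 1], [-0.3, -7.5, 20, 0, 0, 0, 1], [0, -8.5, 22.3, 0, 0, 0, 1], [0, -8.8, 22.9, 0, 0, 0, 1]]])

```text
time: 10.62
eef_pos: [553.5, 323.3, 148.7]
tcp_rot: [-0.509, 0.489, 0.51, 0.491]
contact_force: [0.0, -0.1, -1.5]
width: 29.5
```

>>> drive_tool(motion=[[[1, 0, 0, 0, 0, 0, 1], [2.5, 0, 0, 0, 0, 0, 1], [3.5, 0, 0, 0, 0, 0, 1], [3.5, 0, 0, 0, 0, 0, 1], [3.5, 0, 0, 0, 0, 0, 1]]])

```text
time: 11.03
eef_pos: [553.2, 316.3, 113.7]
tcp_rot: [0.509, -0.492, -0.508, -0.491]
contact_force: [0.5, -0.6, -2.7]
width: 29.6
```

```bash
python3 -c "
from h import *
s=viewer.snapshot('wrist');cv2.imwrite('pics/w7.png',s['image'])
s=viewer.snapshot('scene');cv2.imwrite('pics/s7.png',cv2.resize(s['image'][100:350,200:520],None,fx=2,fy=2))
to((553,318,102.2,92.4))"
```

```text
at [553.8 317.3 115. ] yaw 91.9 t 11.13 w 29.5 q [-0.2   0.7  -0.64  1.87  0.58  0.77  0.45]
(553, 318, 102.2, 92.4) -> [1.28 0.08 0.07] [-0.008 -0.001  0.002]
```

View pics/s7.png

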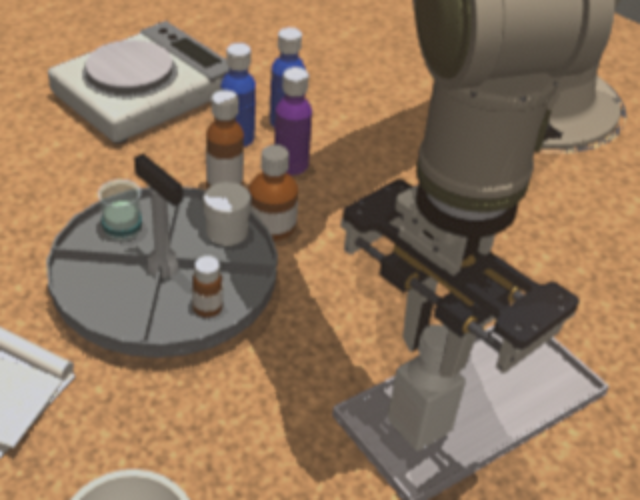

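The bottle is over the far half of the tray. Lower gently.

>>> drive_tool(motion=[[[0.5, 0, 0, 0, 0, 0, 1], [1.0, 0, 0, 0, 0, 0, 1], [1.0, 0, 0, 0, 0, 0, 1], [1.1, 0, 0, 0, 0, 0, 1], [1.1, 0, 0, 0, 0, 0, 1]]])

```text
time: 11.55
eef_pos: [553.8, 317.8, 104.0]
tcp_rot: [0.509, -0.491, -0.508, -0.492]
contact_force: [0.0, -1.6, 0.8]
width: 29.8
```

>>> drive_tool(motion=[[[0.1, 0, 0, 0, 0, 0, 1], [0.2, 0, 0, 0, 0, 0, 1], [0.2, 0, 0, 0, 0, 0, 1]]])

```text
time: 11.8
eef_pos: [554.4, 317.9, 103.6]
tcp_rot: [0.51, -0.491, -0.507, -0.492]
contact_force: [-3.2, -4.7, 16.5]
width: 29.5
```

>>> drive_tool(motion=[[[-0.1, 0, 0, 0, 0, 0, 1], [-0.1, 0, 0, 0, 0, 0, 0.45], [-0.1, 0, 0, 0, 0, 0, 0.45], [-0.1, 0, 0, 0, 0, 0, 0.45], [-0.1, 0, 0, 0, 0, 0, 0.45], [-4, 0, 0, 0, 0, 0, 0.45], [-8, 0, 0, 0, 0, 0, 0.45], [-12, 0, 0, 0, 0, 0, 0.45]]])

```text
time: 12.47
eef_pos: [552.8, 317.8, 222.2]
tcp_rot: [-0.509, 0.492, 0.509, 0.491]
contact_force: [1.0, 0.1, -0.3]
width: 51.0
```

```bash
python3 -c "
from h import *
viewer.snapshot('top')
s=viewer.snapshot('scene');cv2.imwrite('pics/s8.png',cv2.resize(s['image'][100:350,200:520],None,fx=2,fy=2))
to((475,-2,220,92.4))"
```

```text
at [555.4 320.6 227.8] yaw 92.0 t 12.57 w 51.6 q [-0.14  0.58 -0.73  1.77  0.46  0.96  0.55]
(475, -2, 220, 92.4) -> [  0.54   9.14 -31.97] [-0.008  0.005  0.009]
```

View pics/s8.png

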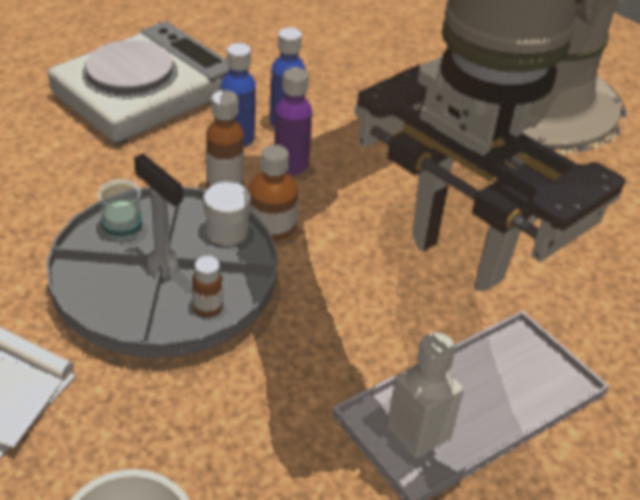

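The square bottle stands in the tray. Next is the stout one.

>>> drive_tool(motion=[[[0.3, 9, -31.7, 0, 0, 0, 0.45], [0.3, 9, -31.7, 0, 0, 0, 0.45], [0.3, 9, -31.7, 0, 0, 0, 0.45], [0.3, 9, -31.7, 0, 0, 0, 0.45], [0.3, 9, -31.7, 0, 0, 0, 0.45], [0.3, 9, -31.7, 0, 0, 0, 0.45], [0.3, 9, -31.7, 0, 0, 0, 0.45], [0.3, 9, -31.7, 0, 0, 0, 0.45]]])

```text
time: 13.23
eef_pos: [473.2, -4.3, 218.2]
tcp_rot: [0.509, -0.491, -0.508, -0.492]
contact_force: [0.6, -0.5, 0.9]
width: 51.4
```

>>> drive_tool(motion=[[[0, 0, 0, 0, 0, 0, 0.45], [0, 0, 0, 0, 0, 0, 0.45], [0, 0, 0, 0, 0, 0, 0.45], [0, 0, 0, 0, 0, 0, 0.45]]])

```text
time: 13.57
eef_pos: [474.9, -0.5, 218.7]
tcp_rot: [0.509, -0.49, -0.509, -0.492]
contact_force: [0.4, -0.1, 0.2]
width: 51.0
```

```bash
python3 -c "
from h import *
to((475,-2,86,92.4))
s=viewer.snapshot('wrist'); print(projw(s,(475,-2,112))); cv2.imwrite('pics/w9.png',s['image'])
"
```

```text
at [474.9  -0.5 218.7] yaw 92.1 t 13.57 w 51.0 q [ 0.48  0.39 -0.79  2.12  0.4   0.77  1.04]
(475, -2, 86, 92.4) -> [13.27  0.02 -0.16] [-0.006  0.     0.002]
[314.8020828  199.29872389]
```

View pics/w9.png

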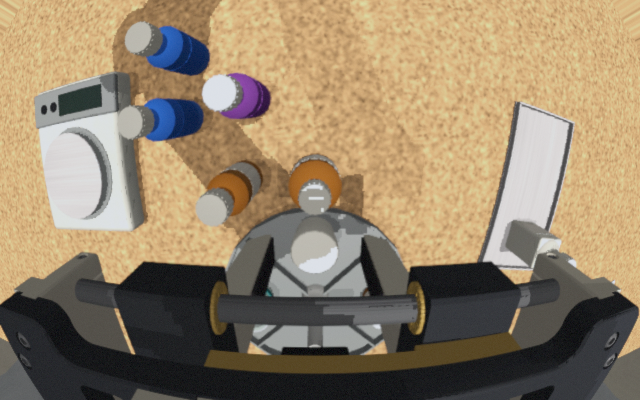

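>>> drive_tool(motion=[[[4, 0, -0.1, 0, 0, 0, 0.45], [8, 0, -0.1, 0, 0, 0, 0.45], [11, 0, -0.1, 0, 0, 0, 0.45], [13, 0, -0.1, 0, 0, 0, 0.45], [13.2, 0, -0.1, 0, 0, 0, 0.45], [13.2, 0, -0.1, 0, 0, 0, 0.7], [13.2, 0, -0.1, 0, 0, 0, 0.8], [13.2, 0, -0.1, 0, 0, 0, 0.8]]])

```text
time: 14.28
eef_pos: [475.5, -2.5, 87.9]
tcp_rot: [0.51, -0.49, -0.508, -0.492]
contact_force: [-0.2, -0.6, -0.2]
width: 35.4
```

>>> drive_tool(motion=[[[0, 0, 0, 0, 0, 0, 1], [0, 0, 0, 0, 0, 0, 1], [0, 0, 0, 0, 0, 0, 1], [0, 0, 0, 0, 0, 0, 1]]])

```text
time: 14.62
eef_pos: [475.5, -3.0, 87.9]
tcp_rot: [0.51, -0.491, -0.507, -0.492]
contact_force: [-1.0, 1.1, 8.9]
width: 29.7
```

>>> drive_tool(motion=[[[-1, 0, 0, 0, 0, 0, 1], [-3, 0, 0, 0, 0, 0, 1], [-5, 0, 0, 0, 0, 0, 1], [-6, 0, 0, 0, 0, 0, 1], [-6, 0, 0, 0, 0, 0, 1], [-6, 0, 0, 0, 0, 0, 1]]])

```text
time: 15.12
eef_pos: [474.8, -3.6, 146.9]
tcp_rot: [0.509, -0.491, -0.507, -0.492]
contact_force: [0.1, -0.7, -2.3]
width: 29.9
```

```bash
python3 -c "
from h import *
to((481,324,146,92.4))
s=viewer.snapshot('scene');cv2.imwrite('pics/s10.png',cv2.resize(s['image'][100:350,200:520],None,fx=2,fy=2))
"
```

```text
at [474.8  -3.6 146.9] yaw 91.9 t 15.12 w 29.9 q [ 0.39  0.49 -0.7   2.2   0.55  0.62  0.9 ]
(481, 324, 146, 92.4) -> [ 0.06 -1.71 32.72] [-0.009 -0.001  0.003]
```

View pics/s10.png

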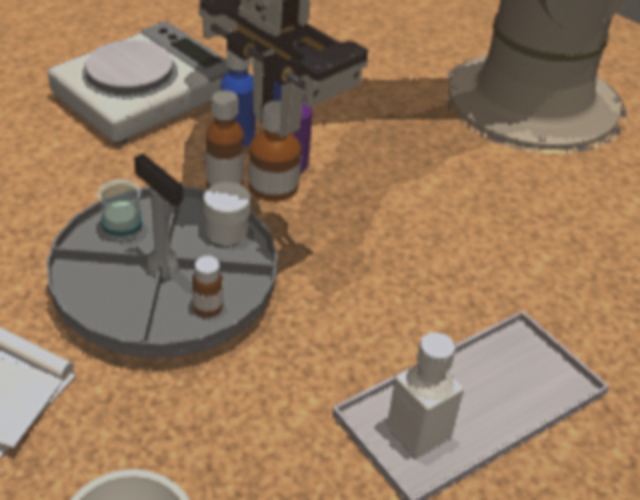

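The stout bottle is held upright. Carry it to mid-tray.

>>> drive_tool(motion=[[[0, -0.2, 3, 0, 0, 0, 1], [0, -0.4, 7, 0, 0, 0, 1], [0, -0.7, 11, 0, 0, 0, 1], [0, -0.9, 15, 0, 0, 0, 1], [0, -1.2, 19, 0, 0, 0, 1], [0, -1.4, 23, 0, 0, 0, 1], [0, -1.6, 27, 0, 0, 0, 1], [0, -1.7, 30.5, 0, 0, 0, 1]]])

```text
time: 15.83
eef_pos: [480.3, 305.0, 145.1]
tcp_rot: [0.509, -0.491, -0.508, -0.491]
contact_force: [0.1, -0.7, -1.8]
width: 29.8
```

>>> drive_tool(motion=[[[0, 0, 1.5, 0, 0, 0, 1], [0, 0, 2.2, 0, 0, 0, 1], [1.5, 0, 2.2, 0, 0, 0, 1], [3, 0, 2.2, 0, 0, 0, 1], [4, 0, 2.2, 0, 0, 0, 1], [4, 0, 2.2, 0, 0, 0, 1], [4, 0, 2.2, 0, 0, 0, 1]]])

```text
time: 16.42
eef_pos: [480.1, 323.2, 105.7]
tcp_rot: [0.509, -0.492, -0.508, -0.491]
contact_force: [-0.0, -0.5, -1.1]
width: 29.8
```

```bash
python3 -c "
from h import *
viewer.snapshot('top')
to((481,324,92,92.4))"
```

```text
at [480.5 323.7 106.4] yaw 91.9 t 16.47 w 29.3 q [-0.28  0.64 -0.61  2.01  0.59  0.67  0.33]
(481, 324, 92, 92.4) -> [ 1.44 -0.05  0.03] [-0.008 -0.001  0.001]
```

>>> drive_tool(motion=[[[0.6, 0, 0, 0, 0, 0, 1], [1.2, 0, 0, 0, 0, 0, 1], [1.3, 0, 0, 0, 0, 0, 1], [1.4, 0, 0, 0, 0, 0, 1], [1.4, 0, 0, 0, 0, 0, 1]]])

```text
time: 16.88
eef_pos: [480.4, 324.3, 92.4]
tcp_rot: [0.509, -0.491, -0.508, -0.492]
contact_force: [-0.1, -0.1, -1.2]
width: 29.4
```

>>> drive_tool(motion=[[[0.1, 0, 0, 0, 0, 0, 1], [0.2, 0, 0, 0, 0, 0, 1], [0.2, 0, 0, 0, 0, 0, 1]]])

```text
time: 17.13
eef_pos: [480.5, 324.5, 91.0]
tcp_rot: [0.509, -0.491, -0.508, -0.492]
contact_force: [-0.9, -0.4, 3.2]
width: 29.8
```

Contact. Release and rise.

>>> drive_tool(motion=[[[0, 0, 0, 0, 0, 0, 0.45], [0, 0, 0, 0, 0, 0, 0.45], [0, 0, 0, 0, 0, 0, 0.45], [0, 0, 0, 0, 0, 0, 0.45], [-4, 0, 0, 0, 0, 0, 0.45], [-8, 0, 0, 0, 0, 0, 0.45], [-12, 0, 0, 0, 0, 0, 0.45], [-14, 0, -2, 0, 0, 0, 0.45]]])

```text
time: 17.8
eef_pos: [480.9, 309.2, 235.1]
tcp_rot: [-0.509, 0.488, 0.51, 0.493]
contact_force: [0.3, 0.4, 0.6]
width: 51.0
```

>>> drive_tool(motion=[[[0, 0, -39.5, 0, 0, 0, 0.45], [0, 0, -39.5, 0, 0, 0, 0.45], [0, 0, -39.5, 0, 0, 0, 0.45], [0, 0, -39.5, 0, 0, 0, 0.45], [0, 0, -39.5, 0, 0, 0, 0.45], [0, 0, -39.5, 0, 0, 0, 0.45], [0, 0, -39.5, 0, 0, 0, 0.45], [0, 0, -39.5, 0, 0, 0, 0.45]]])

```text
time: 18.47
eef_pos: [492.0, -30.8, 230.8]
tcp_rot: [0.509, -0.491, -0.508, -0.492]
contact_force: [0.3, -0.1, 1.2]
width: 51.3
```

```bash
python3 -c "
from h import *
viewer.snapshot('top')
s=viewer.snapshot('scene');cv2.imwrite('pics/s11.png',cv2.resize(s['image'][100:350,200:520],None,fx=2,fy=2))
to((480,-91.5,235,92.4))"
```

```text
at [491.7 -36.3 230. ] yaw 91.4 t 18.57 w 51.1 q [ 0.53  0.39 -0.76  2.07  0.38  0.81  1.14]
(480, -91.5, 235, 92.4) -> [-0.49  1.31 -5.49] [-0.018 -0.003 -0.   ]
```

View pics/s11.png

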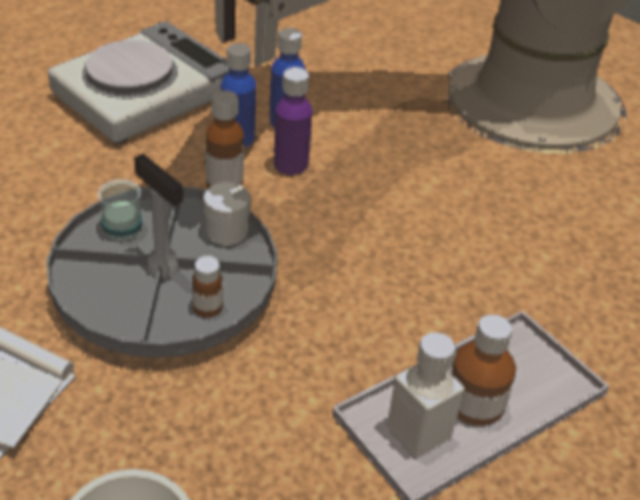

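>>> drive_tool(motion=[[[-0.4, 0.6, -3, 0, 0, 0, 0.45], [-0.4, 1.3, -5.5, -0.018, 0, 0, 0.45], [-0.4, 1.3, -5.5, -0.018, 0, 0, 0.45], [-0.4, 1.3, -5.5, -0.018, 0, 0, 0.45], [-0.4, 1.3, -5.5, -0.018, 0, 0, 0.45], [-0.4, 1.3, -5.5, -0.018, 0, 0, 0.45]]])

```text
time: 19.07
eef_pos: [481.5, -82.8, 234.8]
tcp_rot: [0.514, -0.486, -0.513, -0.487]
contact_force: [0.1, -0.2, 0.1]
width: 51.2
```

```bash
python3 -c "
from h import *
to((480,-91.5,111,92.4))
s=viewer.snapshot('wrist'); print(projw(s,(480,-91.5,140))); cv2.imwrite('pics/w12.png',s['image'])
"
```

```text
at [481.5 -82.8 234.8] yaw 93.1 t 19.07 w 51.2 q [ 0.64  0.38 -0.77  2.08  0.36  0.81  1.27]
(480, -91.5, 111, 92.4) -> [12.38  0.22 -0.86] [ 0.012 -0.     0.002]
[306.66630256 200.76709922]
```

View pics/w12.png

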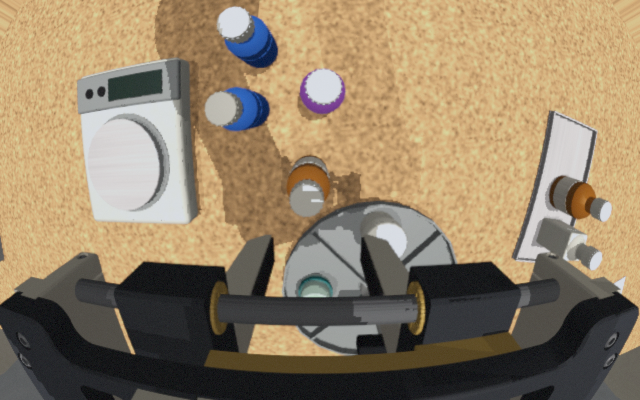

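The cap is where predicted. Shift sideways first, then descend.

>>> drive_tool(motion=[[[1, 0.2, -0.9, 0.012, 0, 0, 0.45], [4, 0.2, -0.9, 0.012, 0, 0, 0.45], [8, 0.2, -0.9, 0.012, 0, 0, 0.45], [11, 0.2, -0.9, 0.012, 0, 0, 0.45], [12.4, 0.2, -0.9, 0.012, 0, 0, 0.45], [12.4, 0.2, -0.9, 0.012, 0, 0, 0.45], [12.4, 0.2, -0.9, 0.012, 0, 0, 0.75], [12.4, 0.2, -0.9, 0.012, 0, 0, 0.8]]])

```text
time: 19.78
eef_pos: [480.3, -93.0, 111.2]
tcp_rot: [0.511, -0.489, -0.509, -0.49]
contact_force: [0.6, 0.2, 0.1]
width: 42.1
```

>>> drive_tool(motion=[[[0, 0, 0, 0, 0, 0, 0.8], [0, 0, 0, 0, 0, 0, 1], [0, 0, 0, 0, 0, 0, 1], [0, 0, 0, 0, 0, 0, 1], [0, 0, 0, 0, 0, 0, 1]]])

```text
time: 20.2
eef_pos: [480.6, -93.3, 111.7]
tcp_rot: [0.511, -0.489, -0.509, -0.491]
contact_force: [-0.5, 0.6, 8.4]
width: 29.8
```

>>> drive_tool(motion=[[[-1, 0, 0, 0, 0, 0, 1], [-3, 0, 0, 0, 0, 0, 1], [-5, 0, 0, 0, 0, 0, 1], [-6, 0, 0, 0, 0, 0, 1], [-6, 0, 0, 0, 0, 0, 1], [-6, 0, 0, 0, 0, 0, 1]]])

```text
time: 20.7
eef_pos: [479.7, -93.8, 171.0]
tcp_rot: [0.511, -0.49, -0.509, -0.49]
contact_force: [0.9, 1.0, -2.2]
width: 29.4
```

```bash
python3 -c "
from h import *
to((409,330,171,92.4))
s=viewer.snapshot('scene');cv2.imwrite('pics/s13.png',cv2.resize(s['image'][100:350,200:520],None,fx=2,fy=2))
"
```

```text
at [479.7 -93.8 171. ] yaw 92.3 t 20.7 w 29.4 q [ 0.59  0.47 -0.7   2.15  0.48  0.68  1.17]
(409, 330, 171, 92.4) -> [-0.07  5.4  42.62] [-0.003 -0.001  0.003]
```

View pics/s13.png

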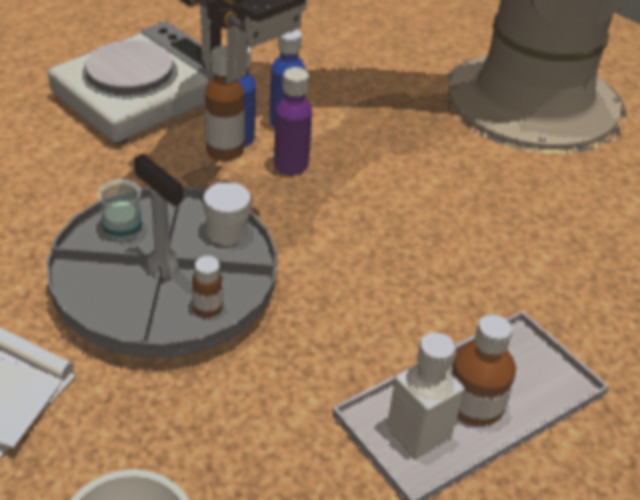

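>>> drive_tool(motion=[[[0, 0.3, 3, 0, 0, 0, 1], [0, 0.8, 7, 0, 0, 0, 1], [0, 1.4, 11, 0, 0, 0, 1], [0, 1.9, 15, 0, 0, 0, 1], [0, 2.4, 19, 0, 0, 0, 1], [0, 2.9, 23, 0, 0, 0, 1], [0, 3.4, 27, 0, 0, 0, 1], [0, 3.9, 31, 0, 0, 0, 1]]])

```text
time: 21.42
eef_pos: [427.1, 216.4, 169.4]
tcp_rot: [0.51, -0.49, -0.51, -0.489]
contact_force: [1.2, 0.3, -2.2]
width: 30.1
```

>>> drive_tool(motion=[[[0, 0.5, 4, 0, 0, 0, 1], [0, 1, 8, 0, 0, 0, 1], [0, 1.4, 11, 0, 0, 0, 1], [0, 1.5, 11.6, 0, 0, 0, 1], [0, 1.5, 11.6, 0, 0, 0, 1], [0, 1.5, 11.6, 0, 0, 0, 1]]])

```text
time: 21.92
eef_pos: [408.1, 329.3, 169.2]
tcp_rot: [0.511, -0.49, -0.51, -0.489]
contact_force: [0.3, 0.1, -2.4]
width: 29.4
```

```bash
python3 -c "
from h import *
viewer.snapshot('top')
to((409,330,116,92.4))"
```

```text
at [408.6 328.4 169.4] yaw 92.3 t 21.97 w 29.2 q [-0.31  0.5  -0.67  2.08  0.48  0.72  0.32]
(409, 330, 116, 92.4) -> [ 5.34 -0.05  0.17] [-0.002 -0.003  0.   ]
```

>>> drive_tool(motion=[[[1.5, 0, 0.1, 0, 0, 0, 1], [3, 0, 0.1, 0, 0, 0, 1], [4.3, 0, 0.1, 0, 0, 0, 1], [5, 0, 0.1, 0, 0, 0, 1], [5.2, 0, 0.1, 0, 0, 0, 1], [5.3, 0, 0.1, 0, 0, 0, 1], [5.3, 0, 0.1, 0, 0, 0, 1]]])

```text
time: 22.55
eef_pos: [409.1, 330.7, 117.6]
tcp_rot: [0.51, -0.49, -0.509, -0.49]
contact_force: [-0.1, 0.0, -0.9]
width: 29.6
```

>>> drive_tool(motion=[[[0.1, 0, 0, 0, 0, 0, 1], [0.15, 0, 0, 0, 0, 0, 1], [0.15, 0, 0, 0, 0, 0, 1]]])

```text
time: 22.8
eef_pos: [408.9, 331.3, 116.2]
tcp_rot: [0.51, -0.489, -0.509, -0.49]
contact_force: [-0.8, -0.2, -1.0]
width: 29.4
```

>>> drive_tool(motion=[[[0.1, 0, 0, 0, 0, 0, 1], [0.2, 0, 0, 0, 0, 0, 1], [0.2, 0, 0, 0, 0, 0, 1]]])

```text
time: 23.05
eef_pos: [409.0, 331.9, 114.6]
tcp_rot: [0.511, -0.489, -0.509, -0.491]
contact_force: [-1.7, -1.0, 6.7]
width: 29.3
```

>>> drive_tool(motion=[[[0, 0, 0, 0, 0, 0, 0.45], [0, 0, 0, 0, 0, 0, 0.45], [0, 0, 0, 0, 0, 0, 0.45], [0, 0, 0, 0, 0, 0, 0.45], [-4, 0, 0, 0, 0, 0, 0.45], [-8, 0, 0, 0, 0, 0, 0.4], [-11, 0, 0, 0, 0, 0, 0.2], [-12, 0, -3, 0, 0, 0, 0]]])

```text
time: 23.72
eef_pos: [410.2, 307.6, 238.5]
tcp_rot: [-0.511, 0.485, 0.512, 0.492]
contact_force: [1.3, 1.1, 0.2]
width: 65.0
```

```bash
python3 - <<'E'
from h import *
T=viewer.snapshot('top');S=viewer.snapshot('scene')
cv2.imwrite('pics/t14.png',cv2.resize(T['image'][90:290,170:430],None,fx=3,fy=3));cv2.imwrite('pics/s14.png',cv2.resize(S['image'][100:350,200:520],None,fx=2,fy=2))
to((541,0,235,92.4))
wh=lambda th:(lambda w:(w.min(2)>th)&(w.max(2)-w.min(2)<50))
u=proj(T,(542,0,82)).round().astype(int); print(u)
for t in (110,130,150):
    b=blob(T['image'],(u[0]-16,u[1]-16,u[0]+16,u[1]+16),wh(t))
    if b: print(t,b[0],b[1],onplane(T,*b[0],82))
E
```

```text
at [410.8 298.3 235.5] yaw 92.1 t 23.82 w 72.7 q [-0.18  0.4  -0.75  2.04  0.37  0.83  0.46]
(541, 0, 235, 92.4) -> [  0.16 -11.91 -30.29] [-0.005 -0.002  0.004]
[340 190]
110 [339.33062645 187.98839907] [  0   0  32  32 862] [546.88398875   1.57228486  82.        ]
130 [339.84810127 189.33860759] [  6   6  20  20 316] [5.43303681e+02 3.55167867e-01 8.20000000e+01]
150 [339.97173145 189.43816254] [  7   7  19  18 283] [5.43032202e+02 4.53406626e-02 8.20000000e+01]
```

View pics/t14.png

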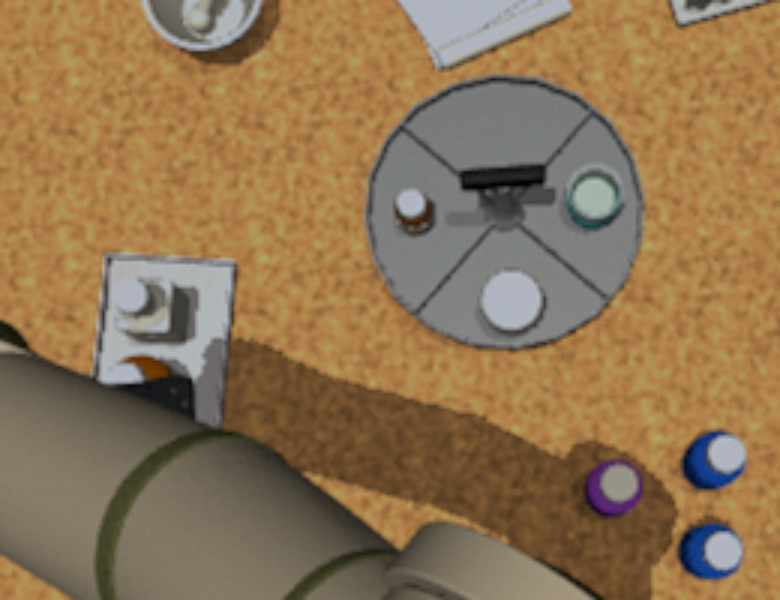

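View pics/s14.png

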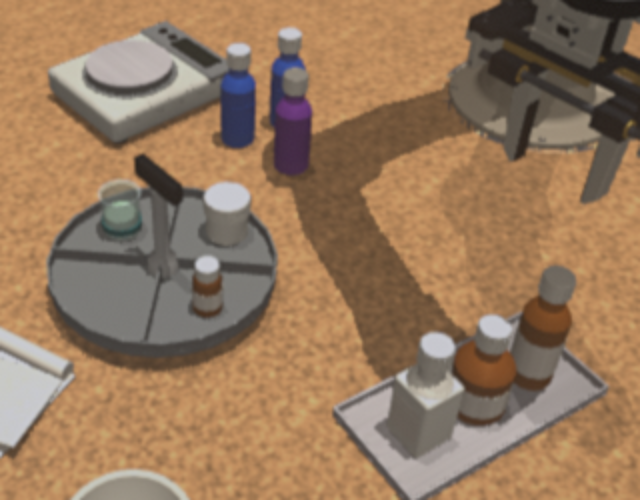

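All three bottles stand upright in the tray and the jar faces the front at (543,0). Go to the jar.

>>> drive_tool(motion=[[[0.1, -12.1, -30.2, 0, 0, 0, 0], [0.1, -12.1, -30.2, 0, 0, 0, 0], [0.1, -12.1, -30.2, 0, 0, 0, 0], [0.1, -12.1, -30.2, 0, 0, 0, 0], [0.1, -12.1, -30.2, 0, 0, 0, 0], [0.1, -12.1, -30.2, 0, 0, 0, 0], [0.1, -12.1, -30.2, 0, 0, 0, 0], [0.1, -12.1, -30.2, 0, 0, 0, 0]]])

```text
time: 24.48
eef_pos: [543.4, 1.1, 232.4]
tcp_rot: [0.51, -0.49, -0.509, -0.49]
contact_force: [0.2, 0.1, 0.2]
width: 92.9
```

>>> drive_tool(motion=[[[0, 0, 0, 0, 0, 0, 0], [0, 0, 0, 0, 0, 0, 0], [0, 0, 0, 0, 0, 0, 0], [0, 0, 0, 0, 0, 0, 0]]])

```text
time: 24.82
eef_pos: [542.2, 6.0, 233.0]
tcp_rot: [0.511, -0.489, -0.51, -0.49]
contact_force: [1.3, 1.2, -0.7]
width: 92.9
```

```bash
python3 -c "
from h import *
to((543,0,54,92.4))
s=viewer.snapshot('wrist'); print(projw(s,(543,0,82))); cv2.imwrite('pics/w15.png',s['image'])
"
```

```text
at [542.2   6.  233. ] yaw 92.4 t 24.82 w 92.9 q [ 0.4   0.44 -0.71  1.97  0.38  0.86  1.1 ]
(543, 0, 54, 92.4) -> [17.9  -0.03 -0.6 ] [0.001 0.    0.001]
[310.84497206 188.37027126]
```

View pics/w15.png

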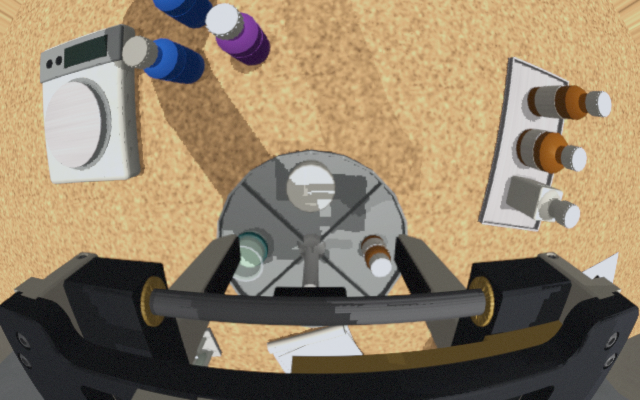

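>>> drive_tool(motion=[[[3, 0, -0.6, 0, 0, 0, 0], [7, 0, -0.6, 0, 0, 0, 0], [11, 0, -0.6, 0, 0, 0, 0], [14, 0, -0.6, 0, 0, 0, 0], [16, 0, -0.6, 0, 0, 0, 0], [17.7, 0, -0.6, 0, 0, 0, 0], [17.7, 0, -0.6, 0, 0, 0, 0], [17.7, 0, -0.6, 0, 0, 0, 0]]], squeeze=12)

```text
time: 25.53
eef_pos: [542.8, -0.3, 56.0]
tcp_rot: [0.511, -0.489, -0.51, -0.489]
contact_force: [0.7, 0.5, 0.5]
width: 92.7
```

```bash
python3 -c "
from h import *
s=viewer.snapshot('scene');cv2.imwrite('pics/s16.png',cv2.resize(s['image'][100:350,200:520],None,fx=2,fy=2))
to((543,0,55,92.4))
"
```

```text
at [ 5.434e+02 -5.000e-01  5.690e+01] yaw 92.4 t 25.58 w 93.0 q [ 0.23  0.67 -0.49  2.12  0.66  0.5   0.85]
(543, 0, 55, 92.4) -> [0.19 0.04 0.05] [ 0.    -0.     0.002]
```

View pics/s16.png

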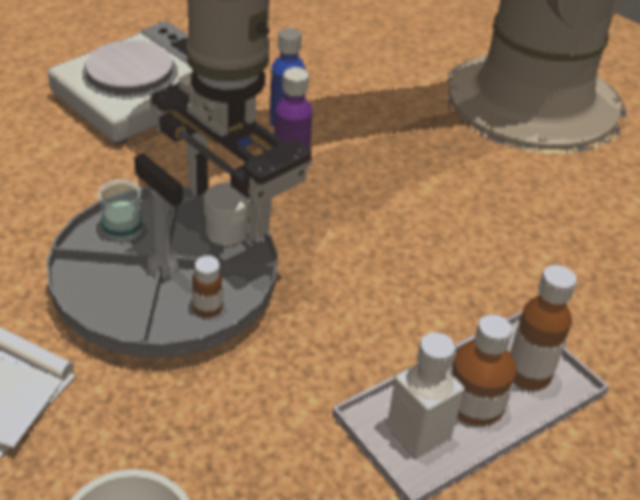

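Fingers straddle the jar. Close and lift.

>>> drive_tool(motion=[[[0, 0, 0, 0, 0, 0, 0.5], [0, 0, 0, 0, 0, 0, 0.5], [0, 0, 0, 0, 0, 0, 0.5], [0, 0, 0, 0, 0, 0, 0.7], [0, 0, 0, 0, 0, 0, 0.7], [0, 0, 0, 0, 0, 0, 0.7], [0, 0, 0, 0, 0, 0, 0.7], [0, 0, 0, 0, 0, 0, 0.7]]])

```text
time: 26.25
eef_pos: [543.4, -1.7, 56.4]
tcp_rot: [0.51, -0.49, -0.509, -0.49]
contact_force: [-0.1, -0.1, 2.6]
width: 53.0
```

>>> drive_tool(motion=[[[-1, 0, 0, 0, 0, 0, 0.7], [-3, 0, 0, 0, 0, 0, 0.7], [-6, 0, 0, 0, 0, 0, 0.7], [-9, 0, 0, 0, 0, 0, 0.7], [-11, 0, 0, 0, 0, 0, 0.7], [-11, 0, 0, 0, 0, 0, 0.7], [-11, 0, 0, 0, 0, 0, 0.7]]])

```text
time: 26.83
eef_pos: [543.4, -1.9, 167.3]
tcp_rot: [0.511, -0.489, -0.509, -0.491]
contact_force: [-1.6, -0.6, -0.6]
width: 53.0
```

```bash
python3 -c "
from h import *
s=viewer.snapshot('scene');cv2.imwrite('pics/s17.png',cv2.resize(s['image'][100:350,200:520],None,fx=2,fy=2))
to((466,-332,166,92.4))
"
```

```text
at [542.8  -2.1 166.2] yaw 92.3 t 26.88 w 52.9 q [ 0.36  0.52 -0.65  2.04  0.48  0.73  1.02]
(466, -332, 166, 92.4) -> [ 3.000e-02  8.980e+00 -3.266e+01] [-0.002 -0.001  0.001]
```

View pics/s17.png

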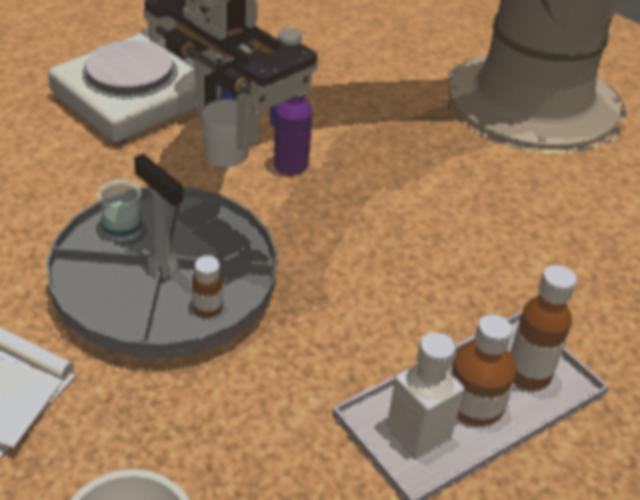

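>>> drive_tool(motion=[[[-0.5, 0.8, -3, 0, 0, 0, 0.7], [-1, 1.9, -7, 0, 0, 0, 0.7], [-1, 3, -11, 0, 0, 0, 0.7], [-1, 4.1, -15, 0, 0, 0, 0.7], [-1, 5.2, -19, 0, 0, 0, 0.7], [-1, 6.3, -23, 0, 0, 0, 0.7], [-1, 7.4, -27, 0, 0, 0, 0.7], [-1, 8.5, -31, 0, 0, 0, 0.7]]])

```text
time: 27.55
eef_pos: [468.9, -316.4, 174.6]
tcp_rot: [-0.51, 0.49, 0.51, 0.49]
contact_force: [1.0, 0.1, -1.6]
width: 52.8
```

>>> drive_tool(motion=[[[0, 0.4, -1.4, 0, 0, 0, 0.7], [0, 0.5, -1.7, 0, 0, 0, 0.7], [1, 0.5, -1.7, 0, 0, 0, 0.7], [3, 0.5, -1.7, 0, 0, 0, 0.7], [4, 0.5, -1.7, 0, 0, 0, 0.7], [4, 0.5, -1.7, 0, 0, 0, 0.7], [4, 0.5, -1.7, 0, 0, 0, 0.7]]])

```text
time: 28.13
eef_pos: [466.5, -330.2, 135.4]
tcp_rot: [-0.51, 0.489, 0.511, 0.489]
contact_force: [-0.0, 0.6, -0.8]
width: 52.5
```

```bash
python3 -c "
from h import *
s=viewer.snapshot('scene');cv2.imwrite('pics/s18.png',cv2.resize(s['image'][50:250,180:440],None,fx=2.5,fy=2.5))
to((466,-332,94,92.4))
"
```

```text
at [ 466.9 -330.6  136.1] yaw 92.4 t 28.18 w 52.8 q [ 0.95  0.59 -0.63  2.    0.53  0.71  1.6 ]
(466, -332, 94, 92.4) -> [ 4.21  0.11 -0.13] [0.001 0.    0.001]
```

View pics/s18.png

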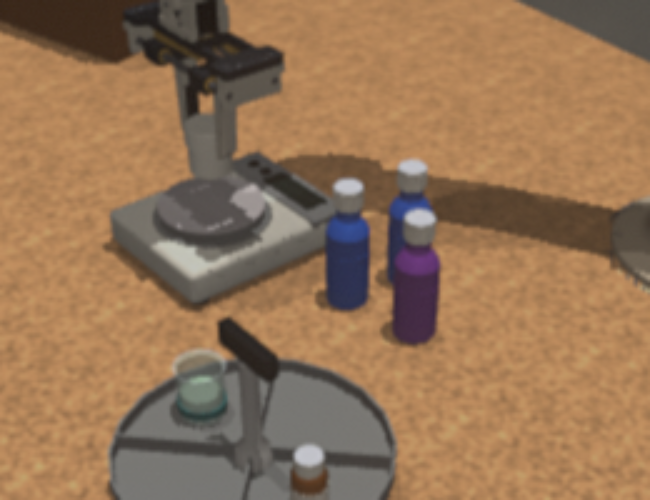

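>>> drive_tool(motion=[[[1, 0.1, -0.1, 0, 0, 0, 0.7], [2, 0.1, -0.1, 0, 0, 0, 0.7], [3, 0.1, -0.1, 0, 0, 0, 0.7], [3.5, 0.1, -0.1, 0, 0, 0, 0.7], [3.8, 0.1, -0.1, 0, 0, 0, 0.7], [4, 0.1, -0.1, 0, 0, 0, 0.7], [4, 0.1, -0.1, 0, 0, 0, 0.7], [4, 0.1, -0.1, 0, 0, 0, 0.7]]])

```text
time: 28.85
eef_pos: [465.6, -333.1, 96.3]
tcp_rot: [0.51, -0.49, -0.509, -0.49]
contact_force: [-0.2, 0.1, -1.0]
width: 52.9
```

>>> drive_tool(motion=[[[0.1, 0, 0, 0, 0, 0, 0.7], [0.2, 0, 0, 0, 0, 0, 0.7], [0.2, 0, 0, 0, 0, 0, 0.7]]])

```text
time: 29.1
eef_pos: [465.5, -333.2, 94.3]
tcp_rot: [0.511, -0.49, -0.509, -0.49]
contact_force: [0.2, 0.6, -0.8]
width: 52.9
```

>>> drive_tool(motion=[[[0.1, 0, 0, 0, 0, 0, 0.7], [0.1, 0, 0, 0, 0, 0, 0.7], [0.15, 0, 0, 0, 0, 0, 0.7], [0.15, 0, 0, 0, 0, 0, 0.7]]])

```text
time: 29.43
eef_pos: [465.6, -333.2, 93.4]
tcp_rot: [0.511, -0.49, -0.509, -0.49]
contact_force: [-2.0, -0.2, 7.9]
width: 52.6
```

```bash
python3 -c "
from h import *
s=viewer.snapshot('scene');cv2.imwrite('pics/s19.png',cv2.resize(s['image'][80:180,200:320],None,fx=5,fy=5))
to((466,-332,94,92.4))
print(proj(s,(466,-332,65)))
"
```

```text
at [ 465.6 -333.2   93.4] yaw 92.3 t 29.48 w 52.9 q [ 0.91  0.65 -0.57  2.03  0.59  0.63  1.54]
(466, -332, 94, 92.4) -> [-0.06 -0.04  0.12] [-0.002 -0.001  0.002]
[264.8134034  130.49878179]
```

View pics/s19.png

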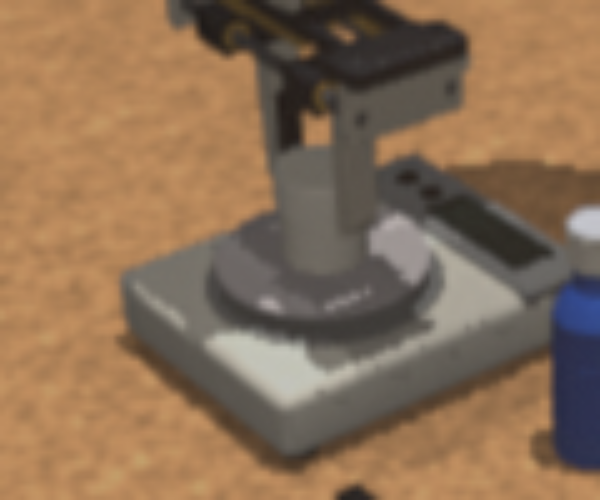

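The jar rests at the pan's centre. Open and rise.

>>> drive_tool(motion=[[[0, 0, 0, 0, 0, 0, 0.3], [0, 0, 0, 0, 0, 0, 0.2], [0, 0, 0, 0, 0, 0, 0.1], [0, 0, 0, 0, 0, 0, 0.1], [0, 0, 0, 0, 0, 0, 0.1], [-3, 0, 0, 0, 0, 0, 0.1], [-7, 0, 0, 0, 0, 0, 0.1], [-11, 0, 0, 0, 0, 0, 0.1]]])

```text
time: 30.15
eef_pos: [464.7, -332.3, 203.2]
tcp_rot: [-0.51, 0.489, 0.511, 0.49]
contact_force: [1.0, -1.6, 0.1]
width: 83.5
```

>>> drive_tool(motion=[[[-3, 0, 2, 0, 0, 0, 0.45], [-3, 0, 6, 0, 0, 0, 0.45], [-3, 0, 10, 0, 0, 0, 0.45], [-3, 0, 14, 0, 0, 0, 0.45], [-3, 0, 18, 0, 0, 0, 0.45], [-3, 0, 22, 0, 0, 0, 0.45], [-3, 0, 26, 0, 0, 0, 0.45], [-3, 0, 30, 0, 0, 0, 0.45]]])

```text
time: 30.82
eef_pos: [452.7, -31.6, 232.8]
tcp_rot: [0.511, -0.49, -0.509, -0.49]
contact_force: [1.3, -0.4, 1.0]
width: 51.0
```

```bash
python3 - <<'E'
from h import *
T=viewer.snapshot('top');S=viewer.snapshot('scene')
cv2.imwrite('pics/t20.png',T['image']);cv2.imwrite('pics/s20.png',cv2.resize(S['image'][80:350,200:520],None,fx=2,fy=2))
to((409,330.5,235,92.4))
wh=lambda th:(lambda w:(w.min(2)>th)&(w.max(2)-w.min(2)<50))
for n,X in (('T',T),('S',S)):
    u=proj(X,(466,-333,119)).round().astype(int); print(n,u,proj(X,(466,-333,109)))
E
```

```text
at [453.2 -26.9 233.4] yaw 92.8 t 30.92 w 51.3 q [ 0.56  0.34 -0.8   2.15  0.35  0.78  1.16]
(409, 330.5, 235, 92.4) -> [-0.13  2.65 35.92] [0.007 0.001 0.004]
T [476 213] [474.75767462 213.4384614 ]
S [263 113] [263.56902122 116.22228015]
```

View pics/t20.png

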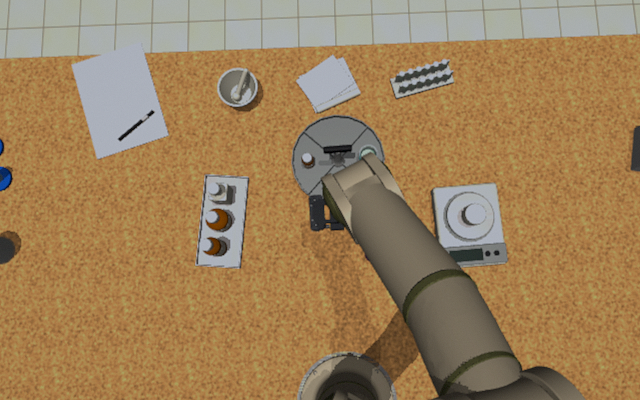

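View pics/s20.png

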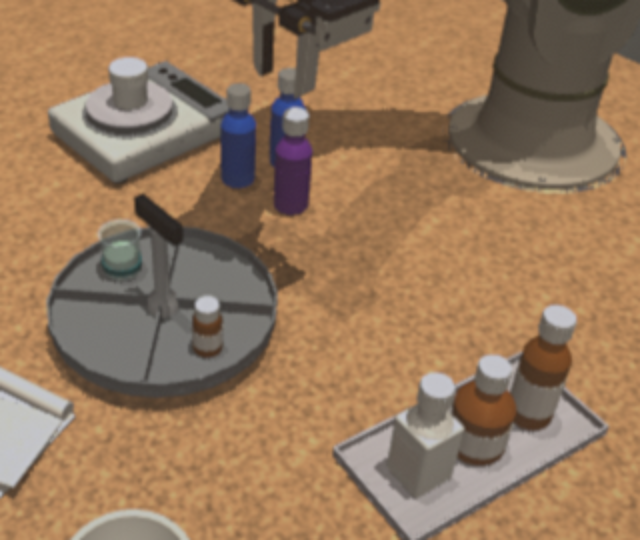

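The jar stands on the pan and all bottles are still upright. Fetch the tall bottle.

>>> drive_tool(motion=[[[0, 2.6, 35.9, 0, 0, 0, 0.45], [0, 2.6, 35.9, 0, 0, 0, 0.45], [0, 2.6, 35.9, 0, 0, 0, 0.45], [0, 2.6, 35.9, 0, 0, 0, 0.45], [0, 2.6, 35.9, 0, 0, 0, 0.45], [0, 2.6, 35.9, 0, 0, 0, 0.45], [0, 2.6, 35.9, 0, 0, 0, 0.45], [0, 2.6, 35.9, 0, 0, 0, 0.45]]])

```text
time: 31.58
eef_pos: [415.7, 299.3, 232.3]
tcp_rot: [0.51, -0.49, -0.509, -0.49]
contact_force: [1.1, -0.8, 0.1]
width: 51.3
```

>>> drive_tool(motion=[[[0, 0.2, 2, 0, 0, 0, 0.45], [0, 0.2, 2.3, 0, 0, 0, 0.45], [0, 0.2, 2.3, 0, 0, 0, 0.45], [0, 0.2, 2.3, 0, 0, 0, 0.45], [0, 0.2, 2.3, 0, 0, 0, 0.45]]])

```text
time: 32.0
eef_pos: [413.5, 318.8, 232.1]
tcp_rot: [0.51, -0.491, -0.509, -0.49]
contact_force: [0.2, -0.6, -1.2]
width: 51.1
```

```bash
python3 - <<'E'
from h import *
s=viewer.snapshot('wrist');cv2.imwrite('pics/w21.png',s['image'])
print(projw(s,(409,331.5,143)))
to((409,331.5,114.5,92.4))
T=viewer.snapshot('top')
I=T['image'][195:235,450:495]; cv2.imwrite('pics/jarpan.png',cv2.resize(I,None,fx=12,fy=12,interpolation=cv2.INTER_CUBIC))
E
```

```text
[331.60953467 200.44159413]
at [413.5 318.9 232.2] yaw 92.2 t 32.05 w 50.9 q [-0.19  0.44 -0.79  2.01  0.41  0.86  0.4 ]
(409, 331.5, 114.5, 92.4) -> [11.77  0.42  1.29] [-0.004 -0.002  0.001]
```

View pics/w21.png

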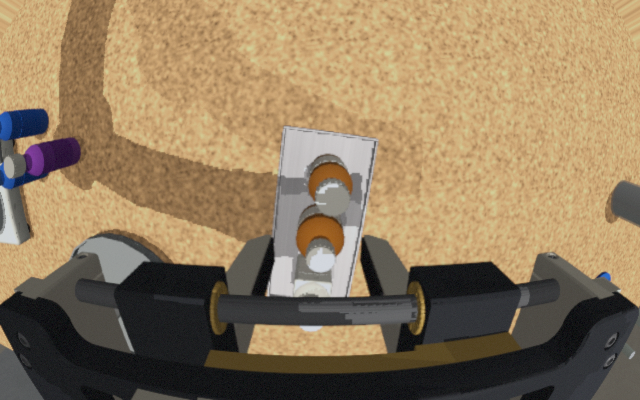

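View pics/jarpan.png

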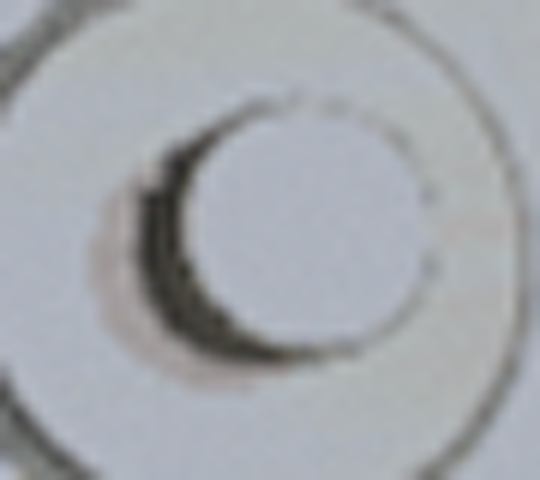

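The lid centre at (475.3,213.3) px matches the pan centre to about 2 mm, and the tall cap is where predicted.

>>> drive_tool(motion=[[[0, 0.4, 1.3, 0, 0, 0, 0.45], [3, 0.4, 1.3, 0, 0, 0, 0.45], [7, 0.4, 1.3, 0, 0, 0, 0.45], [10, 0.4, 1.3, 0, 0, 0, 0.45], [11.8, 0.4, 1.3, 0, 0, 0, 0.45], [11.8, 0.4, 1.3, 0, 0, 0, 0.45], [11.8, 0.4, 1.3, 0, 0, 0, 0.75], [11.8, 0.4, 1.3, 0, 0, 0, 0.8]]], squeeze=15)

```text
time: 32.77
eef_pos: [409.1, 333.8, 115.5]
tcp_rot: [0.51, -0.489, -0.509, -0.491]
contact_force: [-0.2, 0.4, 0.2]
width: 42.3
```

>>> drive_tool(motion=[[[0, 0, 0, 0, 0, 0, 1], [0, 0, 0, 0, 0, 0, 1], [0, 0, 0, 0, 0, 0, 1], [0, 0, 0, 0, 0, 0, 1], [0, 0, 0, 0, 0, 0, 1]]])

```text
time: 33.18
eef_pos: [409.3, 333.8, 115.7]
tcp_rot: [0.511, -0.489, -0.509, -0.491]
contact_force: [-0.0, -1.5, 8.1]
width: 29.4
```

>>> drive_tool(motion=[[[-1, 0, 0, 0, 0, 0, 1], [-3, 0, 0, 0, 0, 0, 1], [-5, 0, 0, 0, 0, 0, 1], [-6, 0, 0, 0, 0, 0, 1], [-6, 0, 0, 0, 0, 0, 1]]])

```text
time: 33.6
eef_pos: [409.2, 334.5, 176.9]
tcp_rot: [0.511, -0.488, -0.509, -0.492]
contact_force: [-0.3, 0.2, -2.4]
width: 29.9
```

```bash
python3 - <<'E'
from h import *
to((480.4,-92.5,171,92.4))
E
```

```text
at [409.2 334.5 176.9] yaw 92.3 t 33.6 w 29.9 q [-0.27  0.51 -0.73  2.06  0.51  0.75  0.29]
(480.4, -92.5, 171, 92.4) -> [  0.53  -5.41 -42.95] [-0.002  0.002  0.005]
```

>>> drive_tool(motion=[[[0, -0.4, -3, 0, 0, 0, 1], [0, -0.9, -7, 0, 0, 0, 1], [0, -1.4, -11, 0, 0, 0, 1], [0, -1.9, -15, 0, 0, 0, 1], [0, -2.4, -19, 0, 0, 0, 1], [0, -2.9, -23, 0, 0, 0, 1], [0, -3.4, -27, 0, 0, 0, 1], [0, -3.9, -31, 0, 0, 0, 1]]])

```text
time: 34.27
eef_pos: [459.5, 23.3, 174.1]
tcp_rot: [0.51, -0.49, -0.51, -0.49]
contact_force: [0.6, 0.4, -2.1]
width: 29.9
```

>>> drive_tool(motion=[[[0, -0.5, -4, 0, 0, 0, 1], [0, -1, -8, 0, 0, 0, 1], [0, -1.4, -11, 0, 0, 0, 1], [0, -1.5, -11.8, 0, 0, 0, 1], [0, -1.5, -11.8, 0, 0, 0, 1], [0, -1.5, -11.8, 0, 0, 0, 1], [0, -1.5, -11.8, 0, 0, 0, 1]]])

```text
time: 34.85
eef_pos: [479.3, -90.1, 174.6]
tcp_rot: [0.511, -0.489, -0.51, -0.49]
contact_force: [-0.6, 0.5, -0.7]
width: 29.3
```

```bash
python3 -c "
from h import *
viewer.snapshot('top')
to((480.6,-92,114,92.4))"
```

```text
at [479.4 -90.  174.7] yaw 92.5 t 34.9 w 29.7 q [ 0.62  0.47 -0.76  2.15  0.51  0.7   1.13]
(480.6, -92, 114, 92.4) -> [ 6.07 -0.1  -0.21] [0.001 0.    0.002]
```

>>> drive_tool(motion=[[[1.5, -0.1, -0.1, 0, 0, 0, 1], [3, -0.1, -0.1, 0, 0, 0, 1], [4.5, -0.1, -0.1, 0, 0, 0, 1], [5.3, -0.1, -0.1, 0, 0, 0, 1], [5.7, -0.1, -0.1, 0, 0, 0, 1], [5.9, -0.1, -0.1, 0, 0, 0, 1], [6, -0.1, -0.1, 0, 0, 0, 1], [6, -0.1, -0.1, 0, 0, 0, 1]]])

```text
time: 35.57
eef_pos: [481.0, -92.5, 115.0]
tcp_rot: [0.511, -0.489, -0.509, -0.49]
contact_force: [-0.7, 0.1, -1.7]
width: 29.8
```

>>> drive_tool(motion=[[[0.1, 0, 0, 0, 0, 0, 1], [0.15, 0, 0, 0, 0, 0, 1], [0.15, 0, 0, 0, 0, 0, 1]]])

```text
time: 35.82
eef_pos: [480.8, -93.0, 113.4]
tcp_rot: [0.511, -0.49, -0.509, -0.49]
contact_force: [0.3, -0.5, -1.5]
width: 29.7
```

>>> drive_tool(motion=[[[0.05, 0, 0, 0, 0, 0, 1], [0.1, 0, 0, 0, 0, 0, 1], [0.15, 0, 0, 0, 0, 0, 1], [0.15, 0, 0, 0, 0, 0, 1]]])

```text
time: 36.15
eef_pos: [481.6, -93.0, 112.7]
tcp_rot: [0.511, -0.489, -0.509, -0.49]
contact_force: [-2.1, -0.3, 12.6]
width: 29.4
```

Contact. Release, rise, go back to the stout bottle.

>>> drive_tool(motion=[[[-0.05, 0, 0, 0, 0, 0, 1], [-0.05, 0, 0, 0, 0, 0, 0.45], [-0.05, 0, 0, 0, 0, 0, 0.45], [-0.05, 0, 0, 0, 0, 0, 0.45], [-0.05, 0, 0, 0, 0, 0, 0.45], [-4, 0, 0, 0, 0, 0, 0.45], [-8, 0, 0, 0, 0, 0, 0.45], [-12, 0, 0, 0, 0, 0, 0.45]]])

```text
time: 36.82
eef_pos: [479.8, -92.1, 232.6]
tcp_rot: [-0.51, 0.489, 0.511, 0.49]
contact_force: [0.0, -0.9, -0.6]
width: 51.4
```

```bash
python3 -c "
from h import *
viewer.snapshot('top')
viewer.snapshot('top')
s=viewer.snapshot('scene');cv2.imwrite('pics/s22.png',cv2.resize(s['image'][80:350,200:520],None,fx=2,fy=2))
to((480.5,324.5,230,92.4))"
```

```text
at [482.  -92.9 234.1] yaw 92.3 t 36.97 w 51.3 q [ 0.7   0.4  -0.84  2.08  0.41  0.83  1.23]
(480.5, 324.5, 230, 92.4) -> [ 0.34 -1.49 41.72] [-0.003 -0.002  0.006]
```

View pics/s22.png

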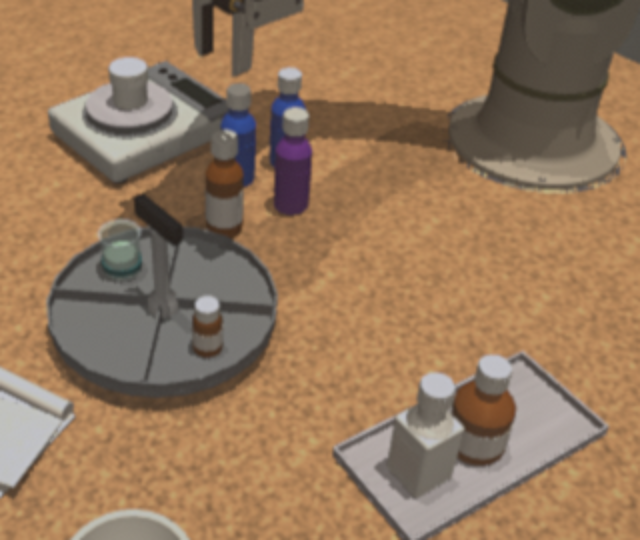

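The tall bottle is back and upright.

>>> drive_tool(motion=[[[0.2, -1.5, 41.7, 0, 0, 0, 0.45], [0.2, -1.5, 41.7, 0, 0, 0, 0.45], [0.2, -1.5, 41.7, 0, 0, 0, 0.45], [0.2, -1.5, 41.7, 0, 0, 0, 0.45], [0.2, -1.5, 41.7, 0, 0, 0, 0.45], [0.2, -1.5, 41.7, 0, 0, 0, 0.45], [0.2, -1.5, 41.7, 0, 0, 0, 0.45], [0.2, -1.5, 41.7, 0, 0, 0, 0.45]]])

```text
time: 37.63
eef_pos: [478.3, 242.1, 228.5]
tcp_rot: [0.51, -0.49, -0.51, -0.489]
contact_force: [1.9, -0.1, 0.0]
width: 51.1
```

>>> drive_tool(motion=[[[0, 0, 4, 0, 0, 0, 0.45], [0, -0.3, 8.5, 0, 0, 0, 0.45], [0, -0.3, 8.5, 0, 0, 0, 0.45], [0, -0.3, 8.5, 0, 0, 0, 0.45], [0, -0.3, 8.5, 0, 0, 0, 0.45], [0, -0.3, 8.5, 0, 0, 0, 0.45]]])

```text
time: 38.13
eef_pos: [478.7, 323.6, 228.9]
tcp_rot: [0.51, -0.491, -0.509, -0.49]
contact_force: [-0.5, -0.5, 1.0]
width: 51.1
```

```bash
python3 - <<'E'
from h import *
s=viewer.snapshot('wrist');cv2.imwrite('pics/w23.png',s['image'])
print(projw(s,(480.5,324.5,115)))
to((480.5,324.5,91,92.4))
E
```

```text
[317.73420565 199.14636353]
at [479.  323.5 229.2] yaw 92.2 t 38.18 w 51.3 q [-0.15  0.52 -0.8   1.9   0.46  0.92  0.44]
(480.5, 324.5, 91, 92.4) -> [13.82 -0.14  0.13] [-0.004 -0.002  0.001]
```

View pics/w23.png

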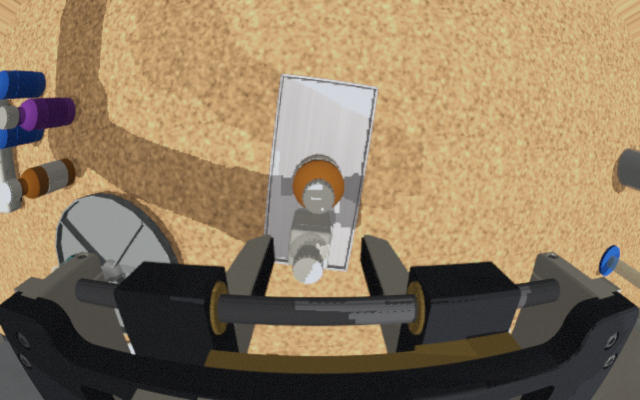

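>>> drive_tool(motion=[[[1, -0.1, 0.1, 0, 0, 0, 0.45], [4, -0.1, 0.1, 0, 0, 0, 0.45], [8, -0.1, 0.1, 0, 0, 0, 0.45], [11, -0.1, 0.1, 0, 0, 0, 0.45], [13.7, -0.1, 0.1, 0, 0, 0, 0.45], [13.7, -0.1, 0.1, 0, 0, 0, 0.45], [13.7, -0.1, 0.1, 0, 0, 0, 0.75], [13.7, -0.1, 0.1, 0, 0, 0, 0.8]]])

```text
time: 38.85
eef_pos: [480.4, 326.7, 93.9]
tcp_rot: [0.51, -0.489, -0.509, -0.491]
contact_force: [0.1, 0.1, 0.1]
width: 41.9
```

>>> drive_tool(motion=[[[0, 0, 0, 0, 0, 0, 1], [0, 0, 0, 0, 0, 0, 1], [0, 0, 0, 0, 0, 0, 1], [0, 0, 0, 0, 0, 0, 1], [0, 0, 0, 0, 0, 0, 1]]])

```text
time: 39.27
eef_pos: [480.7, 326.8, 94.4]
tcp_rot: [0.511, -0.489, -0.509, -0.491]
contact_force: [-0.0, -2.7, 8.6]
width: 29.8
```

>>> drive_tool(motion=[[[-1, 0, 0, 0, 0, 0, 1], [-3, 0, 0, 0, 0, 0, 1], [-5, 0, 0, 0, 0, 0, 1], [-6, 0, 0, 0, 0, 0, 1], [-6, 0, 0, 0, 0, 0, 1]]])

```text
time: 39.68
eef_pos: [480.6, 327.5, 155.5]
tcp_rot: [0.511, -0.488, -0.509, -0.492]
contact_force: [0.8, 1.3, -1.4]
width: 29.8
```

```bash
python3 - <<'E'
from h import *
to((475.2,-2.5,150,92.4))
E
```

```text
at [480.6 327.5 155.5] yaw 92.3 t 39.68 w 29.8 q [-0.21  0.6  -0.73  1.97  0.57  0.78  0.35]
(475.2, -2.5, 150, 92.4) -> [  0.49   1.86 -32.95] [-0.002  0.002  0.005]
```

>>> drive_tool(motion=[[[0, 0.2, -3, 0, 0, 0, 1], [0, 0.4, -7, 0, 0, 0, 1], [0, 0.6, -11, 0, 0, 0, 1], [0, 0.8, -15, 0, 0, 0, 1], [0, 1, -19, 0, 0, 0, 1], [0, 1.3, -23, 0, 0, 0, 1], [0, 1.6, -27, 0, 0, 0, 1], [0, 1.8, -31, 0, 0, 0, 1]]])

```text
time: 40.35
eef_pos: [473.3, 14.1, 152.5]
tcp_rot: [0.51, -0.49, -0.51, -0.49]
contact_force: [0.8, -1.2, -1.7]
width: 29.7
```

>>> drive_tool(motion=[[[0, 0, -1.5, 0, 0, 0, 1], [0, 0, -2, 0, 0, 0, 1], [0, 0, -2, 0, 0, 0, 1], [0, 0, -2, 0, 0, 0, 1]]])

```text
time: 40.68
eef_pos: [475.2, -2.8, 152.9]
tcp_rot: [0.51, -0.489, -0.51, -0.49]
contact_force: [0.1, 1.1, -2.0]
width: 29.7
```

```bash
python3 -c "
from h import *
viewer.snapshot('top')
to((475.4,-2.5,93,92.4))"
```

```text
at [475.2  -2.2 153. ] yaw 92.4 t 40.73 w 29.7 q [ 0.44  0.5  -0.77  2.19  0.58  0.66  0.87]
(475.4, -2.5, 93, 92.4) -> [ 6.   -0.01 -0.03] [-0.     0.001  0.002]
```

>>> drive_tool(motion=[[[1.5, 0, 0, 0, 0, 0, 1], [3, 0, 0, 0, 0, 0, 1], [4.5, 0, 0, 0, 0, 0, 1], [5.3, 0, 0, 0, 0, 0, 1], [5.7, 0, 0, 0, 0, 0, 1], [5.9, 0, 0, 0, 0, 0, 1], [6, 0, 0, 0, 0, 0, 1], [6, 0, 0, 0, 0, 0, 1]]])

```text
time: 41.4
eef_pos: [475.4, -3.4, 93.3]
tcp_rot: [0.511, -0.489, -0.509, -0.49]
contact_force: [-0.3, -0.6, -2.3]
width: 29.6
```

>>> drive_tool(motion=[[[0.1, 0, 0, 0, 0, 0, 1], [0.15, 0, 0, 0, 0, 0, 1], [0.2, 0, 0, 0, 0, 0, 1], [0.2, 0, 0, 0, 0, 0, 1]]])

```text
time: 41.73
eef_pos: [475.5, -4.0, 91.4]
tcp_rot: [0.511, -0.49, -0.509, -0.49]
contact_force: [0.2, -1.0, 2.8]
width: 29.4
```

Contact. Release and go for the square bottle.

>>> drive_tool(motion=[[[0, 0, 0, 0, 0, 0, 0.45], [0, 0, 0, 0, 0, 0, 0.45], [0, 0, 0, 0, 0, 0, 0.45], [0, 0, 0, 0, 0, 0, 0.45], [-4, 0, 0, 0, 0, 0, 0.45], [-8, 0, 0, 0, 0, 0, 0.45], [-12, 0, 0, 0, 0, 0, 0.45], [-14, 0, 0, 0, 0, 0, 0.45]]])

```text
time: 42.4
eef_pos: [475.8, -2.9, 234.7]
tcp_rot: [0.511, -0.488, -0.509, -0.491]
contact_force: [0.2, -1.0, 0.7]
width: 50.9
```

```bash
python3 -c "
from h import *
viewer.snapshot('top')
viewer.snapshot('top')
s=viewer.snapshot('scene');cv2.imwrite('pics/s24.png',cv2.resize(s['image'][80:350,200:520],None,fx=2,fy=2))
to((554,318,230,92.4))"
```

```text
at [475.7  -4.  232.3] yaw 92.2 t 42.55 w 51.4 q [ 0.56  0.4  -0.89  2.11  0.43  0.82  1.02]
(554, 318, 230, 92.4) -> [ 0.23 -9.09 31.87] [-0.003 -0.001  0.005]
```

View pics/s24.png

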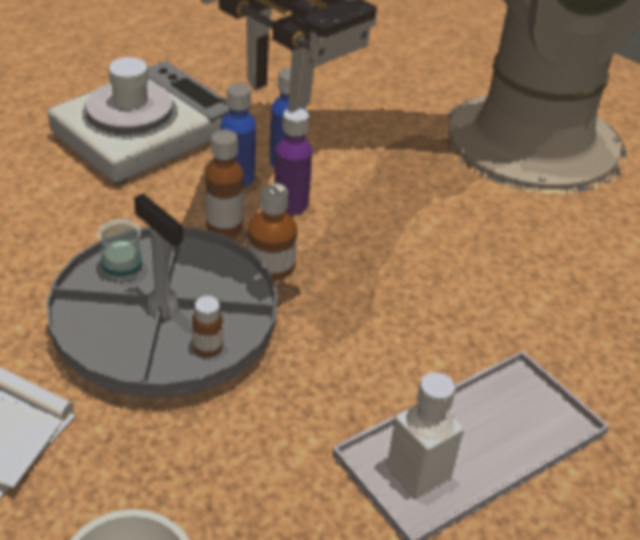

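Two bottles are back and upright. Now the square one.

>>> drive_tool(motion=[[[0, -9.1, 31.8, 0, 0, 0, 0.45], [0, -9.1, 31.8, 0, 0, 0, 0.45], [0, -9.1, 31.8, 0, 0, 0, 0.45], [0, -9.1, 31.8, 0, 0, 0, 0.45], [0, -9.1, 31.8, 0, 0, 0, 0.45], [0, -9.1, 31.8, 0, 0, 0, 0.45], [0, -9.1, 31.8, 0, 0, 0, 0.45], [0, -9.1, 31.8, 0, 0, 0, 0.45]]])

```text
time: 43.22
eef_pos: [552.6, 319.7, 228.8]
tcp_rot: [0.51, -0.49, -0.51, -0.489]
contact_force: [1.2, -1.2, 0.2]
width: 51.0
```

>>> drive_tool(motion=[[[0, 0, 0.5, 0, 0, 0, 0.45], [0, 0, 0.5, 0, 0, 0, 0.45], [0, 0, 0.5, 0, 0, 0, 0.45], [0, 0, 0.5, 0, 0, 0, 0.45]]])

```text
time: 43.55
eef_pos: [552.6, 320.7, 229.8]
tcp_rot: [0.51, -0.491, -0.509, -0.489]
contact_force: [-0.4, -0.4, 0.0]
width: 51.4
```

```bash
python3 - <<'E'
from h import *
s=viewer.snapshot('wrist');cv2.imwrite('pics/w25.png',s['image'])
print(projw(s,(554,318,129)))
to((554,318,102,92.4))
E
```

```text
[313.79033765 202.55250927]
at [553.  320.5 230.2] yaw 92.2 t 43.6 w 51.3 q [-0.1   0.6  -0.8   1.76  0.5   1.    0.51]
(554, 318, 102, 92.4) -> [12.82 -0.08 -0.22] [-0.003 -0.002  0.001]
```

View pics/w25.png

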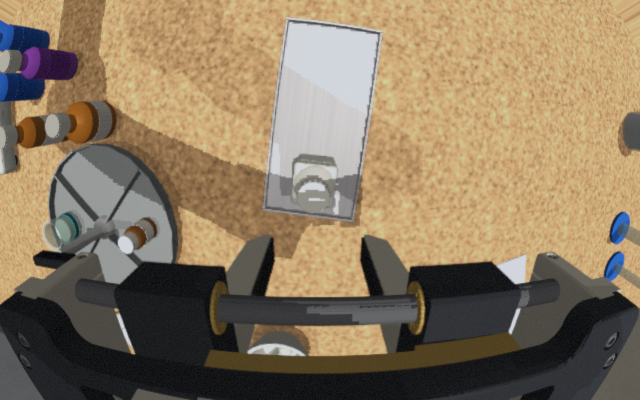

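>>> drive_tool(motion=[[[1, -0.1, -0.3, 0, 0, 0, 0.45], [4, -0.1, -0.3, 0, 0, 0, 0.45], [8, -0.1, -0.3, 0, 0, 0, 0.45], [11, -0.1, -0.3, 0, 0, 0, 0.45], [12.7, -0.1, -0.3, 0, 0, 0, 0.45], [12.7, -0.1, -0.3, 0, 0, 0, 0.45], [12.7, -0.1, -0.3, 0, 0, 0, 0.75], [12.7, -0.1, -0.3, 0, 0, 0, 0.8]]])

```text
time: 44.27
eef_pos: [554.8, 319.4, 105.1]
tcp_rot: [0.51, -0.489, -0.509, -0.491]
contact_force: [0.7, -0.2, -0.0]
width: 42.1
```

>>> drive_tool(motion=[[[0, 0, 0, 0, 0, 0, 1], [0, 0, 0, 0, 0, 0, 1], [0, 0, 0, 0, 0, 0, 1], [0, 0, 0, 0, 0, 0, 1], [0, 0, 0, 0, 0, 0, 1]]])

```text
time: 44.68
eef_pos: [555.0, 319.7, 105.4]
tcp_rot: [0.511, -0.489, -0.509, -0.491]
contact_force: [-0.2, -1.6, 6.8]
width: 29.6
```

>>> drive_tool(motion=[[[-1, 0, 0, 0, 0, 0, 1], [-3, 0, 0, 0, 0, 0, 1], [-5, 0, 0, 0, 0, 0, 1], [-6, 0, 0, 0, 0, 0, 1], [-6, 0, 0, 0, 0, 0, 1]]])

```text
time: 45.1
eef_pos: [554.9, 320.6, 166.7]
tcp_rot: [0.511, -0.488, -0.509, -0.491]
contact_force: [-0.3, 0.6, -2.8]
width: 29.8
```

```bash
python3 - <<'E'
from h import *
to((473,86,160,92.4))
E
```

```text
at [554.9 320.6 166.7] yaw 92.3 t 45.1 w 29.8 q [-0.13  0.66 -0.75  1.82  0.57  0.89  0.45]
(473, 86, 160, 92.4) -> [  0.59   9.13 -23.11] [-0.002  0.002  0.005]
```

>>> drive_tool(motion=[[[0, 1, -2.5, 0, 0, 0, 1], [0, 2.3, -6, 0, 0, 0, 1], [0, 3.7, -9.5, 0, 0, 0, 1], [0, 5, -13, 0, 0, 0, 1], [0, 6.4, -16.5, 0, 0, 0, 1], [0, 7.8, -20, 0, 0, 0, 1], [0, 8.8, -22.5, 0, 0, 0, 1], [0, 9, -23, 0, 0, 0, 1]]])

```text
time: 45.77
eef_pos: [470.6, 80.5, 162.8]
tcp_rot: [0.509, -0.493, -0.508, -0.489]
contact_force: [0.3, -0.2, -2.9]
width: 29.3
```

>>> drive_tool(motion=[[[0, 0, 0, 0, 0, 0, 1], [0, 0, 0, 0, 0, 0, 1], [0, 0, 0, 0, 0, 0, 1], [0, 0, 0, 0, 0, 0, 1]]])

```text
time: 46.1
eef_pos: [473.9, 87.8, 164.0]
tcp_rot: [0.511, -0.489, -0.51, -0.49]
contact_force: [0.1, 0.0, -0.8]
width: 29.7
```

```bash
python3 -c "
from h import *
viewer.snapshot('top')
to((473.5,86,104,92.4))"
```

```text
at [473.8  87.7 164. ] yaw 92.4 t 46.15 w 30.0 q [ 0.28  0.5  -0.81  2.17  0.57  0.7   0.69]
(473.5, 86, 104, 92.4) -> [ 6.    0.05 -0.18] [0.    0.    0.002]
```

>>> drive_tool(motion=[[[1.5, 0, -0.1, 0, 0, 0, 1], [3, 0, -0.1, 0, 0, 0, 1], [4.5, 0, -0.1, 0, 0, 0, 1], [5.3, 0, -0.1, 0, 0, 0, 1], [5.7, 0, -0.1, 0, 0, 0, 1], [5.9, 0, -0.1, 0, 0, 0, 1], [6, 0, -0.1, 0, 0, 0, 1], [6, 0, -0.1, 0, 0, 0, 1]]])

```text
time: 46.82
eef_pos: [473.8, 85.5, 104.3]
tcp_rot: [0.511, -0.489, -0.509, -0.49]
contact_force: [-0.5, -0.4, -1.8]
width: 29.5
```

>>> drive_tool(motion=[[[0.1, 0, 0, 0, 0, 0, 1], [0.15, 0, 0, 0, 0, 0, 1], [0.2, 0, 0, 0, 0, 0, 1], [0.2, 0, 0, 0, 0, 0, 1]]])

```text
time: 47.15
eef_pos: [474.0, 85.1, 102.3]
tcp_rot: [0.511, -0.489, -0.509, -0.49]
contact_force: [-0.0, -0.2, 1.1]
width: 29.5
```

>>> drive_tool(motion=[[[0, 0, 0, 0, 0, 0, 0.45], [0, 0, 0, 0, 0, 0, 0.45], [0, 0, 0, 0, 0, 0, 0.45], [0, 0, 0, 0, 0, 0, 0.45], [-4, 0, 0, 0, 0, 0, 0.45], [-8, 0, 0, 0, 0, 0, 0.45], [-12, 0, 0, 0, 0, 0, 0.45], [-16, 0, 0, 0, 0, 0, 0.45]]])

```text
time: 47.82
eef_pos: [472.6, 85.6, 263.6]
tcp_rot: [-0.51, 0.49, 0.51, 0.49]
contact_force: [0.5, -0.4, -0.3]
width: 51.2
```

>>> drive_tool(motion=[[[0, 0, 38, 0, 0, 0, 0.45], [0, 0, 38, 0, 0, 0, 0.45], [0, 0, 38, 0, 0, 0, 0.45], [0, 0, 38, 0, 0, 0, 0.45], [0, 0, 38, 0, 0, 0, 0.45], [0, 0, 38, 0, 0, 0, 0.45], [0, 0, 38, 0, 0, 0, 0.45], [0, 0, 38, 0, 0, 0, 0.45]]])

```text
time: 48.48
eef_pos: [459.5, 420.2, 261.6]
tcp_rot: [0.511, -0.49, -0.509, -0.49]
contact_force: [0.3, 0.7, 0.3]
width: 51.4
```

>>> drive_tool(motion=[[[0, 0, 0, 0, 0, 0, 0.45], [0, 0, 0, 0, 0, 0, 0.45], [0, 0, 0, 0, 0, 0, 0.45]]])

```text
time: 48.73
eef_pos: [459.6, 418.0, 261.3]
tcp_rot: [0.511, -0.49, -0.51, -0.489]
contact_force: [-0.2, -1.0, -0.3]
width: 50.9
```

```bash
python3 - <<'E'
from h import *
T=viewer.snapshot("top");S=viewer.snapshot("scene");O={"T":cv2.imread("pics/top0.png"),"S":cv2.imread("pics/scene0.png")}
cv2.imwrite("pics/t30.png",T["image"]);cv2.imwrite("pics/s30.png",cv2.resize(S["image"][80:350,200:520],None,fx=2,fy=2))
wh=lambda th:(lambda w:(w.min(2)>th)&(w.max(2)-w.min(2)<50))
for n,p in {"tall":(479.8,-91.5,140),"stout":(475,-2,112),"sq":(472,86.2,126)}.items():
  for k,X in (("T",T),("S",S)):
    u=proj(X,p).round().astype(int); w=(u[0]-13,u[1]-11,u[0]+14,u[1]+12); res=[]
    for im in (O[k],X["image"]):
        b=blob(im,w,wh(140)); res.append(b[0] if b else None)
        print(n,k,b and b[0].round(1),b and b[1], onplane(X,*b[0],p[2]).round(1) if b else '')
to((0,0,0,0))
E
```

```text
tall T [378.  209.3] [  8   6  11  11 102] [480.3 -91.2 140. ]
tall T [378.6 209.6] [  8   6  12  12 112] [479.3 -92.7 140. ]
tall S [311.7 148.3] [ 7  8 12  7 68] [480.6 -92.2 140. ]
tall S [311.5 148.1] [ 7  8 12  7 72] [480.4 -93.3 140. ]
stout T [341.5 214.1] [  7   6  12  11 100] [475.1  -1.8 112. ]
stout T [347. 214.] [18 10  1  3  3] [474.8 -15.5 112. ]
stout S [337.  175.9] [ 7  7 13  8 79] [475.6  -2.6 112. ]
stout S None None 
sq T [306.3 218.9] [  6   6  18  17 178] [464.2  85.5 126. ]
sq T None None 
sq S [364.6 189.4] [ 6  6 14  9 97] [469.9  83.8 126. ]
sq S None None 
at [460.4 416.7 261.6] yaw 92.2 t 48.83 w 51.3 q [-0.27  0.55 -0.86  1.77  0.48  1.05  0.31]
(0, 0, 0, 0) -> [ 26.16  47.66 -39.81] [ 1.609 -0.     0.003]
```

View pics/t30.png

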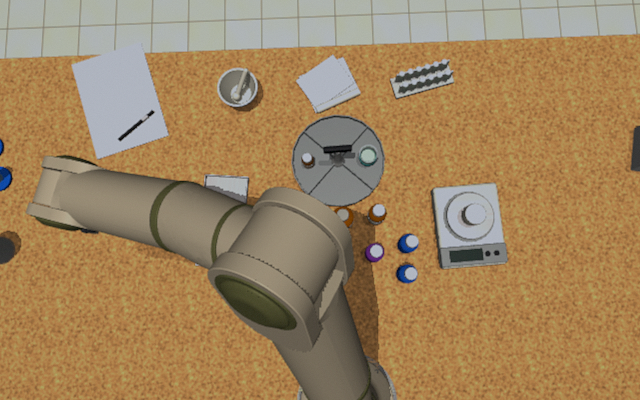

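View pics/s30.png

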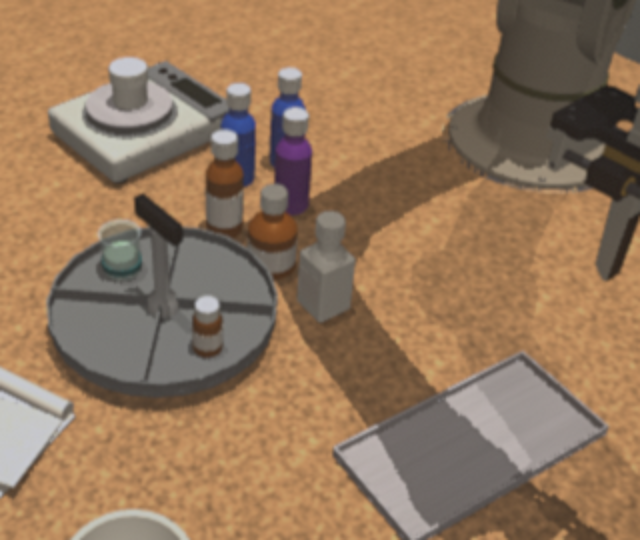

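```bash
python3 - <<'E'
from h import *
S=viewer.snapshot("scene")
wh=lambda th:(lambda w:(w.min(2)>th)&(w.max(2)-w.min(2)<45))
for n,p in {"stout":(475,-2,112),"sq":(472,86.2,126)}.items():
    u=proj(S,p).round().astype(int); w=(u[0]-13,u[1]-11,u[0]+14,u[1]+6)
    for im,t in ((cv2.imread("pics/scene0.png"),140),(S["image"],108),(S["image"],116)):
        b=blob(im,w,wh(t)); print(n,t,b and (b[0].round(1),b[1],onplane(S,*b[0],p[2]).round(1)))
E
```

```text
stout 140 (array([337. , 175.9]), array([ 7,  7, 13,  8, 79], dtype=int32), array([475.6,  -2.6, 112. ]))
stout 108 (array([336.7, 175.7]), array([ 7,  7, 12,  8, 76], dtype=int32), array([475.6,  -3.6, 112. ]))
stout 116 (array([336.7, 175.7]), array([ 7,  8, 12,  7, 63], dtype=int32), array([475.5,  -3.5, 112. ]))
sq 140 (array([364.6, 189.4]), array([ 6,  6, 14,  9, 97], dtype=int32), array([469.9,  83.8, 126. ]))
sq 108 (array([365. , 189.7]), array([ 7,  7, 13,  9, 86], dtype=int32), array([469.8,  85.2, 126. ]))
sq 116 (array([365.1, 189.6]), array([ 7,  7, 13,  8, 77], dtype=int32), array([469.5,  85.1, 126. ]))
```

All three bottles are within about 1.5 mm of where they started, the jar is centred on the pan, and the arm touches nothing. Hand in.

```bash
python3 -c "
from h import *
print(r.close_job())"
```

```text
the job is handed in; nothing more can be done
None
```

I finished the whole job and handed it in at about 49 s of the 149 s allowed; the hand-in reports no verdict. I turned the carousel first, then cleared the three bottles to the tray. After that the jar went onto the balance pan, and the tall, stout and square bottles went back in that order.

The last pictures showed:
- **Bottles:** all three stand upright in the row. Before-and-after cap positions differ by about 1.5 mm or less. The stout and square bottles could only be re-measured from the scene camera, because the arm blocked the top view of both at the end.
- **Jar:** it stands upright and released on the pan, its lid within about 2 mm of the pan's centre by eye from the top view. That was measured before the bottles went back; the last pictures show it still standing there.
- **Vial and beaker:** both still stand in the carousel.
- **Robot:** the gripper was parked clear at 260 mm height, touching nothing.

Some brief presses showed up while setting things down, the highest 16.5 N as the square bottle met the tray. I saw no slip, and none of the checks failed or disagreed.

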